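# Refill the glue tank through its swing-covered filler port

## Task

Refill the cold hot-melt glue tank for the next session: throw the latch bar up out of its keeper and right back until it rests open, swing the filler cover aside to its stop, and put every loose white glue stick on the table (not the one in the glue gun) into the tank. Then swing the cover fully shut again and throw the latch bar over so that it drops down into the keeper's notch. The pencil and the marker pen do not belong in the tank.

Things in the scene. Friction and masses are not known exactly. Their poses are not given: they have to be found in the camera images.
- tank: bench glue tank, grey steel box fixed to the table, 180 mm deep (x) by 250 mm wide (y), top 110 mm above the table. Origin: centre of its underside; x points to its back, y to its left, z up; the front panel with dial and brass outlet faces -x.
- port (a point): centre of the filler port's mouth, at the top of its 6 mm high, 5 mm thick collar, 116 mm above the table (12 mm ahead of the tank's centre). Axes as the tank's. The opening is 66 mm (x) by 125 mm (y), straight walls down to the floor 86 mm below this point. Sticks go in lying along the tank's y, laid or dropped in.
- cover_pin (a point): the upright pin at the back left of the port (40 mm behind and 80 mm left of the tank's centre), on which the cover swings, at the cover's upper face, 121.5 mm above the table.
- cover_knob (a point): middle of the cover's black round knob (24 mm in diameter), to be gripped or pushed. 92 mm from the pin; at 139.5 mm above the table, 18 mm over the cover's upper face; the knob's top is 17 mm higher. It goes round with the cover.
- cover (a joint): swing of the filler cover (steel plate 105 x 164 x 4 mm, level, just over the collar), rad: 0 = shut on its stop, 1.72 = open on its stop; port clear from 1.45. Opens clockwise seen from above: the knob goes to the tank's left and front, ending left of the tank. About 0.05 N m friction, stays where left. Held by the latch bar while that is in the keeper.
- keeper (a point): middle of the notch of the forked keeper, two steel horns upright on the cover's free (right-hand) edge, 20 mm apart, 14 mm long, 23 mm high, their tops 144.5 mm above the table. The latch bar, 9 mm wide, lies between them when shut. It turns with the cover.
- latch_hinge (a point): middle of the latch bar's hinge on the tank's right end (20 mm behind and 105 mm right of the tank's centre), 138 mm above the table. The hinge axis is level and parallel to the tank's x.
- latch_ball (a point): centre of the black ball handle, 22 mm in diameter, at the bar's free end: 68 mm along the bar from the hinge and 28 mm off its centre line, so 166 mm above the table when latched. It can be pinched from above by fingers closing along the tank's x and led round the hinge; it turns between the fingers.
- latch (a joint): latch bar, rad: 0 = down, level, in the notch, pointing to the tank's left; grows as the free end is lifted; 1.57 = upright; 1.95 = leaning back on its stop beyond the tank's right end. Let go below about 1.1 it falls to 0, above about 1.4 to 1.95. It enters the notch only if the cover is shut to within about 0.03 rad, else it lands on a horn.
- stick_1: one white hot-melt glue stick, a smooth round rod 11 mm in diameter and 85 mm long, lying loose on the table. Origin: at the middle of its length, on the underside as first laid (5.5 mm off the rod's axis); its y axis runs along the rod. May be absent (None from the start).
- stick_2: one white hot-melt glue stick, a smooth round rod 11 mm in diameter and 65 mm long, lying loose on the table. Origin: at the middle of its length, on the underside as first laid (5.5 mm off the rod's axis); its y axis runs along the rod. May be absent (None from the start).
- stick_3: one white hot-melt glue stick, a smooth round rod 11 mm in diameter and 85 mm long, lying loose on the table. Origin: at the middle of its length, on the underside as first laid (5.5 mm off the rod's axis); its y axis runs along the rod. May be absent (None from the start).
- stick_4: one white hot-melt glue stick, a smooth round rod 11 mm in diameter and 65 mm long, lying loose on the table. Origin: at the middle of its length, on the underside as first laid (5.5 mm off the rod's axis); its y axis runs along the rod. May be absent (None from the start).
- stick_5: one white hot-melt glue stick, a smooth round rod 11 mm in diameter and 85 mm long, lying loose on the table. Origin: at the middle of its length, on the underside as first laid (5.5 mm off the rod's axis); its y axis runs along the rod. May be absent (None from the start).
- pencil: slim green wooden pencil, 7 mm thick and 112 mm long, lying near the table's edge; y axis along it. Does not belong in the tank.
- marker: white marker pen with blue cap, 17 mm thick and 135 mm long, lying on the table; y axis along it. Does not belong in the tank.
- mic_1: conference microphone fixed to the table between the tank and the sticks; leave it alone. Origin on the table under its middle; its black base (125 x 150 mm, 50 mm high) lies 45 to 170 mm towards the robot from there; from the base's right-hand side a thin gooseneck rises away from the robot to the head 130 to 170 mm beyond the origin, 261 mm above the table at its highest.

How it is judged:
By the outcome, as a careful person would: the job done as asked, in the order asked, and still so for the second after the job is handed in, with the robot touching nothing.
Of stick_1, stick_2, stick_3, stick_4, stick_5 only 3 to 5 are there at a start; the rules pass over those that are not, and their reading is None.
At some moment in a run one of stick_1, stick_2, stick_3, stick_4, stick_5 may be knocked a few centimetres aside while the robot is not near it.
Once in a run the grip may slacken for a moment while it holds something.
It also fails if it takes over 210 s, if anything falls off the work surface, if the arm or the gripper's body presses on something with over 40 N, if the wrist force passes 120 N, or if a joint passes its speed limit or range.

## Robot

A 6-joint arm with a two-finger parallel gripper is mounted at the origin on a cart in front of the work surface, level with it; the furniture and walls round the work are solid. World frame = base frame: x ahead of the robot, y to its left, z up, the work surface at z = 0. Lengths are in mm, angles in rad, forces in N, time in s.
With the tool pointing down it reaches from about 350 to 800 mm from the base axis. Payload 7.3 kg.
Tool frame: the origin (TCP) lies midway between the tips of the shut fingers; the grasp point (between the pads) lies 19 mm behind it; z points along the fingers, y is the line along which they close (so a half turn about z gives the same grasp; the last joint's range is limited). The gripper opens to 85 mm and grips with 20 to 120 N. Pads are 22 mm wide; open, the fingers measure 114 mm over their backs; the gripper's body (76 mm by 85 mm) begins 54 mm behind the grasp point. The pads swing forward as they close: fully open they stand 13 mm farther back than shut.
Start: joints at [1.14, 0.342, 1.524, -0, 1.275, -0.146], TCP at [147.492, 503.878, 205.622] pointing down, gripper open.
Joint ranges: [-2.53, 2.53], [-0.77, 2.02], [0.04, 2.7], [-1, 4.14], [0.28, 2.66], [-3.11, 3.11]. Speed limits (rad/s): [2.57, 2.57, 3.14, 3.14, 3.14, 3.14].

## Interface

Orientations are given as a unit quaternion [w, x, y, z].
In Python, from rig import get_obs, cams, arm gives the robot as it stands. The module is installed in compiled form; this text tells all that it offers.
- The arm moves only by the shell command python3 -m handwheel 'ROWS' [FORCE]. ROWS is JSON, a list of rows, each an object with "travel": the shift along the tool's x, y, z in mm, a list of three; "rot": the turn, a rotation vector about the tool's x, y, z in degrees, a list of three; "fingers": the opening, from 0 (shut) to 1 (fully open). A call has 1 to 12 rows; each row is the pose to reach, as a shift and turn from the pose commanded when the call began, along the tool's axes at that moment; what a row does not reach only later rows make up. A row lasts 1/8 s, in which the tool goes at most 62.5 mm and 10.7 degrees, less where a joint would pass 70% of its speed; a pose out of reach is approached as far as the arm can. A call with a gripper value outside its range is refused whole. The fingers move at their own pace and stop on an object; FORCE is the grip in N (left out, the last holds). Time passes only in rows, so rows that repeat a pose let the fingers close. It gives the time, the measured TCP pose, the force, the opening and the grip force at its end, in the units of the state.
- get_obs(): the state, without advancing time (a new reading comes with each control period).
- cams.read_camera(name): name is "scene" or "top"; returns the picture (384x512x3 uint8, red, green, blue); there is no depth.
- cams.camera_model(name): a dict with "intrinsics" (3x3 intrinsics, pixels), "xyz" and "rotation" of the camera in the world. Camera axes: x right, y down, z forward; pixel columns grow to the right and rows downward; lengths in mm; the calibration is good to about 2 mm. A picture is of the moment at which its call begins. camera_model takes no time and is no camera call.
- arm.hand_in(): hands the job in; it is judged then, once.
The state is a dict: "time_s": time; "joint_positions": joint angles; "qd": joint speeds; "tau": joint torques, N m; "tool_pos": TCP position; "eef_rot": TCP orientation; "force": force on the tool from outside, world axes, zero at the start; "moment": the same for the moment, N m; "grip_width": finger opening in mm; "grasp_force": force on a finger pad.
Only numpy, scipy, OpenCV 4.12 (cv2) and the standard library are available. Lean on these libraries where they do the work, as an engineer would, in place of code of your own. Each camera call takes 0.05 s, during which the arm holds its last target. There are 200 camera calls.

## Working session

There is one attempt and no reset: what is moved stays moved. The work goes in short steps, Python scripts to look and compute and a shell command to move; the robot and the scene stay as the last step left them, time stands still between calls to the robot, and variables do not carry over. Pictures are saved under pics/ and viewed, at most 14 in all, crops included, and the job is handed in when it is done.

```bash
mkdir -p pics; cat > h.py <<'E'
import numpy as np,cv2
from rig import get_obs,cams,arm
from scipy.spatial.transform import Rotation as R
def snap(n,f):
    im=cams.read_camera(n); cv2.imwrite('pics/'+f,im[:,:,::-1]); return im
def ray(n,u,v,z):
    m=cams.camera_model(n);d=np.array(m['rotation'])@np.linalg.solve(np.array(m['intrinsics']),[u,v,1.]);o=np.array(m['xyz'])
    return o+d*(z-o[2])/d[2]
def proj(n,p):
    m=cams.camera_model(n);c=np.array(m['rotation']).T@(np.array(p)-np.array(m['xyz']));q=np.array(m['intrinsics'])@c;return q[:2]/q[2]
def rot(o): q=o['eef_rot'];return R.from_quat([q[1],q[2],q[3],q[0]])
E
python3 - <<'E'
from h import *
for n in('scene','top'):
    im=snap(n,n+'0.png'); big=cv2.resize(im,(800,600),interpolation=cv2.INTER_CUBIC); cv2.imwrite(f'pics/{n}0b.png',big[:,:,::-1]); m=cams.camera_model(n);print(n,m)
o=get_obs();print(o);print(rot(o).as_matrix().round(3))
E
```

```text
scene {'intrinsics': array([[456.66086439,   0.        , 247.43969502],
       [  0.        , 456.66086439, 194.08761742],
       [  0.        ,   0.        ,   1.        ]]), 'xyz': array([-134.75035691, -563.06120367,  911.5507909 ]), 'rotation': array([-0.37139584,  0.82888859, -0.38031847,  0.1742604 ])}
top {'intrinsics': array([[442.03842597,   0.        , 248.17945066],
       [  0.        , 442.03842597, 194.76204549],
       [  0.        ,   0.        ,   1.        ]]), 'xyz': array([ 332.59395102,   35.64269378, 1507.73432592]), 'rotation': array([-0.06807423,  0.70732326, -0.70084852,  0.0622178 ])}
{'time_s': 0.1, 'joint_positions': array([ 1.14000109e+00,  3.42649557e-01,  1.52490103e+00,  9.40866781e-06,
        1.27542097e+00, -1.45955144e-01]), 'qd': array([ 0.00120567, -0.00129072, -0.00309562, -0.00105889,  0.00019467,
       -0.00107209]), 'tau': array([ 5.18370725e-04, -4.34451342e+01, -2.46483314e+01, -4.31104936e-04,
        4.72741784e-03,  7.87034651e-05]), 'tool_pos': array([147.31604827, 503.50258552, 205.00444228]), 'eef_rot': array([-2.00390778e-04,  1.41940400e-01,  9.89874966e-01, -6.59703949e-04]), 'force': array([ 0.20199719,  0.19863694, -0.44874866]), 'moment': array([-0.01593162, -0.04385735,  0.01839978]), 'grasp_force': 0.0, 'grip_width': 85.62429266031232}
[[-0.96   0.281 -0.001]
 [ 0.281  0.96  -0.001]
 [ 0.    -0.001 -1.   ]]
```

```bash
python3 - <<'E'
s=open('h.py').read()
s=s.replace("np.array(m['rotation'])","Q(m)")+"def Q(m): q=m['rotation'];return R.from_quat([q[1],q[2],q[3],q[0]]).as_matrix()\n"
open('h.py','w').write(s)
E
```

```text
(no output)
```

View pics/scene0b.png

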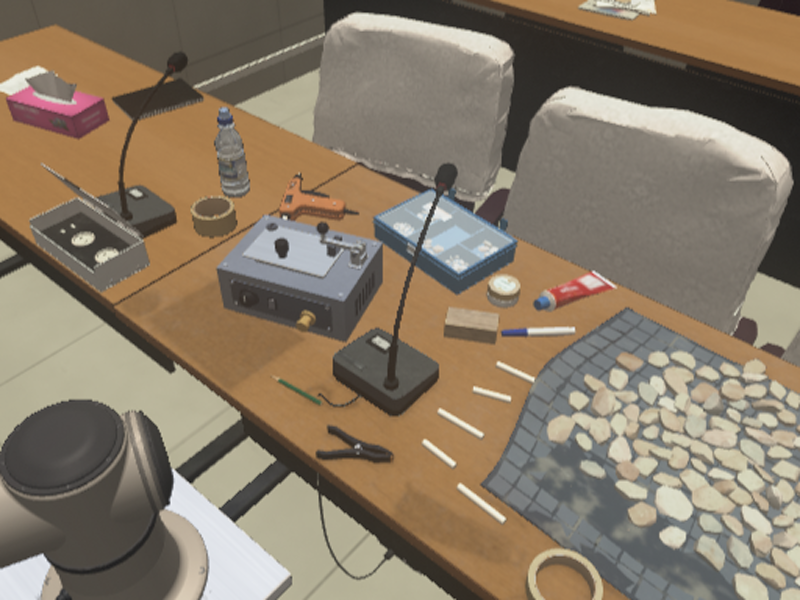

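View pics/top0b.png

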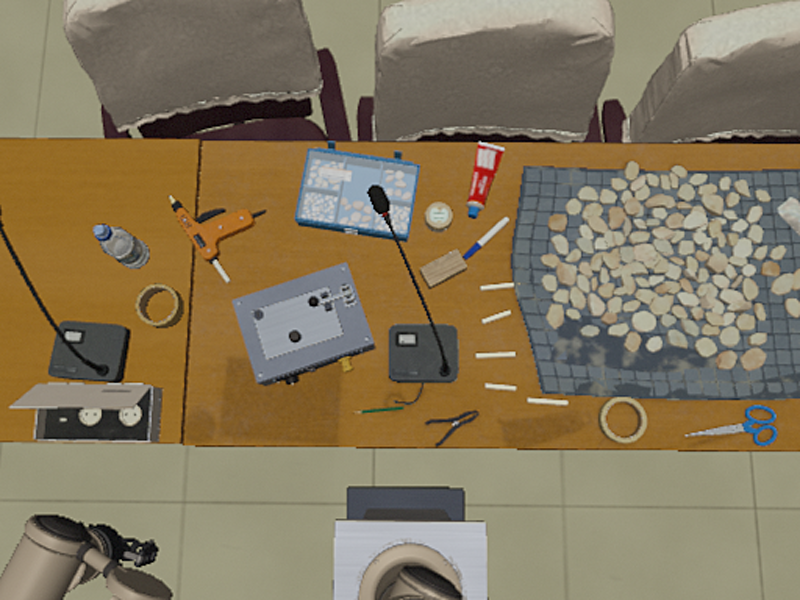

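```bash
cat >> h.py <<'E'
def sticks(n,im,z=5.5,rng=(250,750,-420,0)):
    hsv=cv2.cvtColor(im,cv2.COLOR_RGB2HSV);m=((hsv[:,:,1]<60)&(hsv[:,:,2]>165)).astype(np.uint8)
    out=[]
    for c in cv2.findContours(m,cv2.RETR_EXTERNAL,cv2.CHAIN_APPROX_NONE)[0]:
        if len(c)<10: continue
        w=np.array([ray(n,u,v,z)[:2] for u,v in c[:,0]],np.float32)
        (cx,cy),(a,b),t=cv2.minAreaRect(w)
        if a<b: a,b,t=b,a,t+90
        if 40<a<120 and b<25 and rng[0]<cx<rng[1] and rng[2]<cy<rng[3]:
            out.append((round(cx),round(cy),round(a),round(b),round((t+90)%180-90)))
    return sorted(out)
E
python3 - <<'E'
from h import *
for n in('scene','top'):
    im=cv2.imread(f'pics/{n}0.png')[:,:,::-1].copy()
    for s in sticks(n,im): print(n,s)
    x0,y0,x1,y1=(130,130,260,225) if n=='scene' else (145,163,245,253)
    c=im[y0:y1,x0:x1]; k=6
    cv2.imwrite(f'pics/c{n}.png',cv2.resize(c,None,fx=k,fy=k,interpolation=cv2.INTER_CUBIC)[:,:,::-1])
E
```

```text
Traceback (most recent call last):
  File "h.py", line 18, in sticks
    w=np.array([ray(n,u,v,z)[:2] for u,v in c[:,0]],np.float32)
                ~~~^^^^^^^^^
  File "h.py", line 7, in ray
    m=cams.camera_model(n);d=Q(m)@np.linalg.solve(np.array(m['intrinsics']),[u,v,1.]);o=np.array(m['xyz'])
ValueError: time passes only in moves, steps and waits
```

```bash
python3 - <<'E'
s=open('h.py').read()
s=s.replace("m=cams.camera_model(n)","m=M(n)")+"import functools\nM=functools.lru_cache(lambda n:cams.camera_model(n))\n"
open('h.py','w').write(s)
E
python3 - <<'E'
from h import *
for n in('scene','top'):
    im=cv2.imread(f'pics/{n}0.png')[:,:,::-1].copy()
    for s in sticks(n,im): print(n,s)
    x0,y0,x1,y1=(130,130,260,225) if n=='scene' else (145,163,245,253)
    c=im[y0:y1,x0:x1]; k=6
    cv2.imwrite(f'pics/c{n}.png',cv2.resize(c,None,fx=k,fy=k,interpolation=cv2.INTER_CUBIC)[:,:,::-1])
E
```

```text
scene (404, -290, 85, 10, 86)
scene (434, -190, 66, 10, 85)
scene (503, -180, 86, 11, -87)
scene (588, -183, 64, 11, -71)
scene (657, -186, 71, 11, -83)
top (405, -297, 84, 9, 87)
top (435, -195, 61, 9, 85)
top (504, -186, 82, 9, -87)
top (589, -189, 64, 9, -71)
top (597, -317, 43, 23, -28)
top (658, -192, 70, 9, -84)
top (686, -355, 43, 24, -2)
```

View pics/ctop.png

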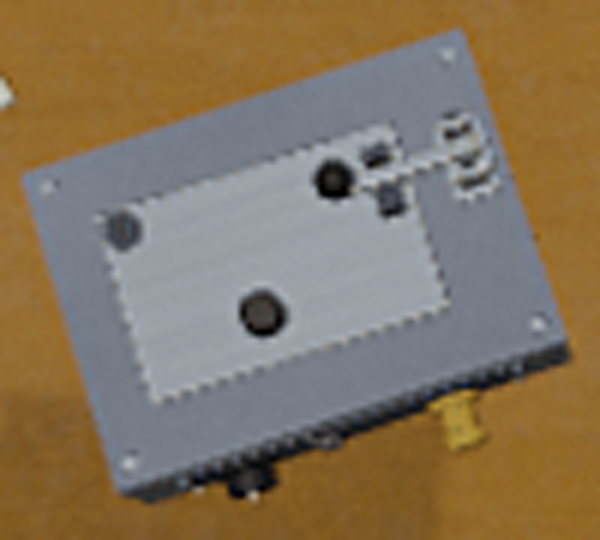

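View pics/cscene.png

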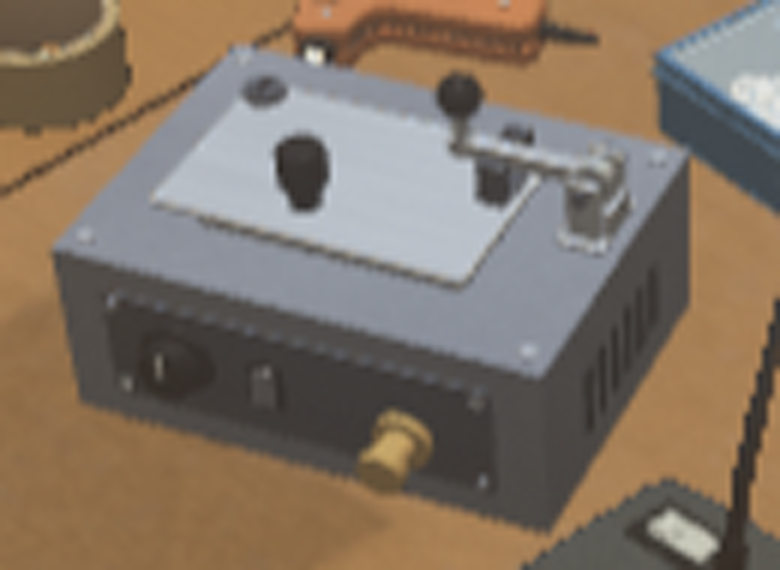

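```bash
python3 - <<'E'
from h import *
C={'top':((145,163),[(22,178),(462,30),(570,350),(118,492)],(333,180),(263,313),(123,231)),
'scene':((130,130),[(235,45),(690,152),(545,378),(52,252)],(459,96),(302,160),(265,90))}
loc=np.array([(90,125),(90,-125),(-90,-125),(-90,125)],float)
for n,(of,cs,ball,knob,pin) in C.items():
    f=lambda p,z:ray(n,(p[0]-2.5)/6+of[0],(p[1]-2.5)/6+of[1],z)[:2]
    P=np.array([f(c,110) for c in cs]);c=P.mean(0);L=loc
    H=(P-c).T@L; th=np.arctan2(H[1,0]-H[0,1],H[0,0]+H[1,1])
    Rm=np.array([[np.cos(th),-np.sin(th)],[np.sin(th),np.cos(th)]])
    print(n,'c',c.round(1),'yaw',np.degrees(th).round(2),'res',((P-c)@Rm-L).round(1).tolist())
    for nm,p,z in(('ball',ball,166),('knob',knob,150 if n=='top' else 146),('pin',pin,123)): w=f(p,z);print(nm,w.round(1),'local',((w-c)@Rm).round(1))
# stick 658 crop
for n,(x0,y0,x1,y1) in {'top':(295,170,395,270),'scene':(270,225,370,325)}.items():
    im=cv2.imread(f'pics/{n}0.png')[y0:y1,x0:x1]; cv2.imwrite(f'pics/s{n}.png',cv2.resize(im,None,fx=4,fy=4,interpolation=cv2.INTER_CUBIC))
cv2.imwrite('pics/sboth.png',np.hstack([cv2.imread('pics/stop.png'),cv2.imread('pics/sscene.png')]))
E
```

```text
top c [555.4 223.5] yaw 19.03 res [[-0.7, 0.2], [1.9, 0.8], [-2.6, -0.0], [1.5, -1.1]]
ball [588.6 196.9] local [ 22.7 -36. ]
knob [521.3 232.9] local [-29.1  20. ]
pin [568.3 312.7] local [41.3 80.2]
scene c [555.  226.5] yaw 19.87 res [[0.7, 0.1], [-0.6, 0.1], [0.4, 0.3], [-0.5, -0.5]]
ball [586.9 199.9] local [ 20.9 -35.8]
knob [522.1 239.6] local [-26.6  23.5]
pin [569.3 319.6] local [45.  82.7]
```

View pics/sboth.png

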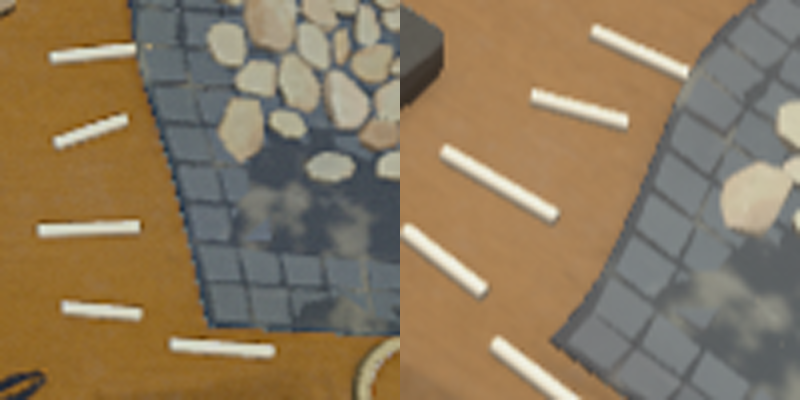

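```bash
python3 - <<'E'
from h import *
def tri(pt,ps):
    A=[];b=[]
    for n,(u,v) in(('top',pt),('scene',ps)):
        u=(u+.5)*.64-.5;v=(v+.5)*.64-.5
        p0=ray(n,u,v,0);p1=ray(n,u,v,300);d=(p1-p0)/np.linalg.norm(p1-p0);Pm=np.eye(3)-np.outer(d,d);A.append(Pm);b.append(Pm@p0)
    return np.linalg.solve(sum(A),sum(b))
hd=tri((378,199),(447,176));bs=tri((445,371),(391,383));print(hd.round(),bs.round())
nrm=np.array([-(hd-bs)[1],(hd-bs)[0],0])
for u,v in [(445,371),(432,330),(420,300),(408,265),(397,240),(388,219),(378,199),(371,188)]:
    u=(u+.5)*.64-.5;v=(v+.5)*.64-.5
    p0=ray('top',u,v,0);p1=ray('top',u,v,300);d=p1-p0;print((p0+d*(nrm@(bs-p0))/(nrm@d)).round())
for u,v in [(391,383),(395,350),(403,310),(412,270),(425,220),(435,190),(447,176)]:
    u=(u+.5)*.64-.5;v=(v+.5)*.64-.5
    p0=ray('scene',u,v,0);p1=ray('scene',u,v,300);d=p1-p0;print('s',(p0+d*(nrm@(bs-p0))/(nrm@d)).round())
c=np.array([555.2,225]);th=np.radians(19.4);Rm=np.array([[np.cos(th),-np.sin(th)],[np.sin(th),np.cos(th)]])
for nm,l in dict(ball0=(20,-37),ball19=(20,-153),ballup=(20,-120),hinge=(20,-105),knob=(-29.7,20),pin=(40,80),port=(-12,0),knobdir=(-69.7,-60)).items(): print(nm,(c+Rm@l).round(1))
for k in (0,.5,1,1.45,1.72):
    a=np.arctan2(-60,-69.7)-k; print('knob',k,(c+Rm@(np.array([40,80])+92*np.array([np.cos(a),np.sin(a)]))).round(1))
E
```

```text
[776.  69. 238.] [462. -71.  56.]
[462. -71.  69.]
[534. -39. 163.]
[589. -14. 186.]
[645.  11. 243.]
[692.  32. 248.]
[731.  49. 254.]
[775.  69. 240.]
[809.  84. 209.]
s [457. -73.  61.]
s [475. -65. 117.]
s [514. -47. 164.]
s [559. -27. 206.]
s [628.   3. 251.]
s [687.  29. 269.]
s [775.  69. 239.]
ball0 [586.4 196.7]
ball19 [624.9  87.3]
ballup [613.9 118.5]
hinge [608.9 132.6]
knob [520.5 234. ]
pin [566.4 313.7]
port [543.9 221. ]
knobdir [509.4 145.3]
knob 0 [520.5 234. ]
knob 0.5 [487.9 265.7]
knob 1 [474.5 309.2]
knob 1.45 [481.6 349.6]
knob 1.72 [494.3 370.9]
```

```bash
cat >> h.py <<'E'
def plan(*tg):
    o=get_obs();r=rot(o);p=np.array(o['tool_pos'])
    print('t',round(o['time_s'],1),'pos',p.round(1),'yaw_y',np.degrees(np.arctan2(*r.as_matrix()[1::-1,1])).round(1),'z',r.as_matrix()[:,2].round(3),'w',round(o['grip_width'],1),'gf',round(o['grasp_force'],1),'F',np.round(o['force'],1),'q6',round(o['joint_positions'][5],2))
    for x,y,z,yaw in tg:
        y0=np.radians(yaw); Y=np.array([np.cos(y0),np.sin(y0),0]);Z=np.array([0,0,-1.]);T=np.c_[np.cross(Y,Z),Y,Z]
        print((x,y,z,yaw),'travel',r.inv().apply([x,y,z]-p).round(1),'rot',np.degrees((r.inv()*R.from_matrix(T)).as_rotvec()).round(1))
E
python3 -c "
from h import *
plan((586.4,196.7,230,19.4),(586.4,196.7,230,199.4))"
```

```text
t 0.1 pos [147.3 503.5 205. ] yaw_y 73.7 z [-0.001 -0.001 -1.   ] w 85.6 gf 0.0 F [ 0.2  0.2 -0.4] q6 -0.15
(586.4, 196.7, 230, 19.4) travel [-507.6 -171.1  -24.9] rot [-0.1  0.  54.3]
(586.4, 196.7, 230, 199.4) travel [-507.6 -171.1  -24.9] rot [-0.000e+00 -1.000e-01 -1.257e+02]
```

```bash
python3 -m handwheel '[{"travel":[-250,-85,-25],"rot":[0,0,27],"fingers":0.6},{"travel":[-250,-85,-25],"rot":[0,0,27],"fingers":0.6},{"travel":[-250,-85,-25],"rot":[0,0,27],"fingers":0.6},{"travel":[-250,-85,-25],"rot":[0,0,27],"fingers":0.6},{"travel":[-250,-85,-25],"rot":[0,0,27],"fingers":0.6},{"travel":[-507,-171,-25],"rot":[0,0,54],"fingers":0.6},{"travel":[-507,-171,-25],"rot":[0,0,54],"fingers":0.6},{"travel":[-507,-171,-25],"rot":[0,0,54],"fingers":0.6},{"travel":[-507,-171,-25],"rot":[0,0,54],"fingers":0.6},{"travel":[-507,-171,-25],"rot":[0,0,54],"fingers":0.6},{"travel":[-507,-171,-25],"rot":[0,0,54],"fingers":0.6},{"travel":[-507,-171,-25],"rot":[0,0,54],"fingers":0.6}]' 40; python3 - <<'E'
from h import *
plan((586.4,196.7,150,19.4))
a=snap('top','t1.png')[150:260,140:260];b=snap('scene','s1.png')[90:220,130:270]
cv2.imwrite('pics/b1.png',np.hstack([cv2.resize(x,(400,400),interpolation=cv2.INTER_CUBIC) for x in(a,b)])[:,:,::-1])
E
```

```text
time_s: 1.6
tool_pos: [584.8, 198.6, 230.3]
eef_rot: [-0.001, 0.575, 0.818, -0.0]
force: [-0.2, 0.3, 0.1]
grip_width: 51.0
grasp_force: 0.0
t 1.6 pos [584.8 198.6 230.3] yaw_y 19.8 z [-0.001  0.    -1.   ] w 51.0 gf 0.0 F [-0.2  0.3  0.1] q6 -0.14
(586.4, 196.7, 150, 19.4) travel [-2.4  0.9 80.3] rot [-0.1 -0.   0.4]
```

View pics/b1.png

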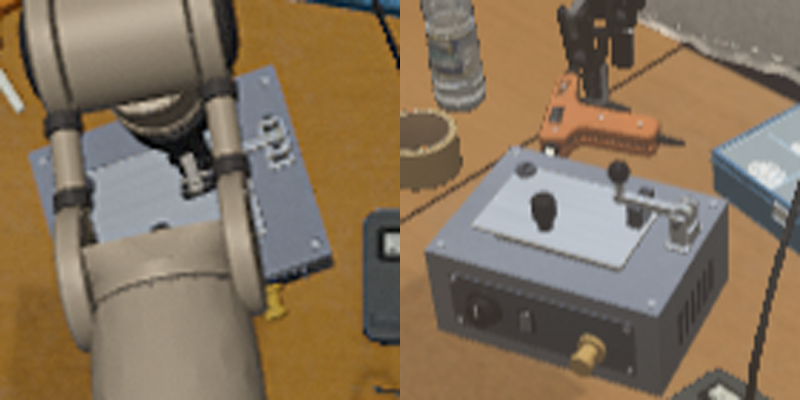

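```bash
python3 - <<'E'
from h import *
d=np.array([np.cos(np.radians(19.8)),np.sin(np.radians(19.8)),0])
p=np.array([584.8,198.6,230.3+8])
for s in(-33,-25,25,33):
    u=proj('scene',p+s*d);print(s,u.round(1),((u-[130,90])*[400/140,400/130]+[400,0]).round())
a=cv2.imread('pics/s1.png')[85:145,170:230]
cv2.imwrite('pics/s1c.png',cv2.resize(a,(600,600),interpolation=cv2.INTER_CUBIC))
E
```

```text
-33 [199.2 130.5] [598. 124.]
-25 [200.5 128.9] [601. 120.]
25 [208.3 119.4] [624.  90.]
33 [209.5 117.9] [627.  86.]
```

View pics/s1c.png

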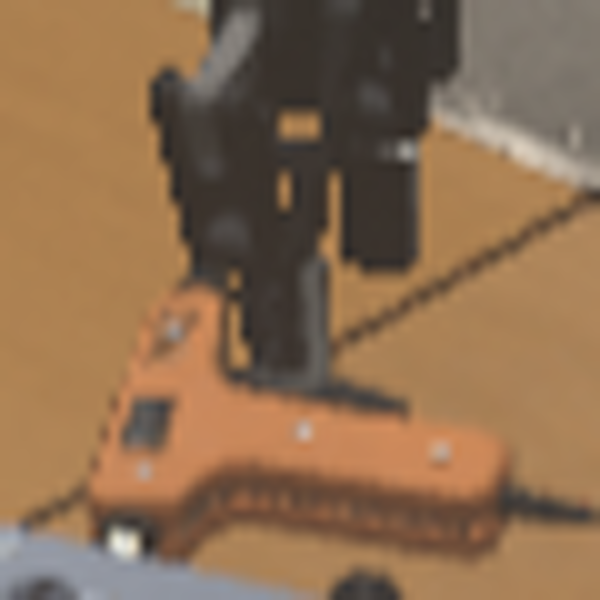

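```bash
python3 -m handwheel '[{"travel":[-2,1,40],"rot":[0,0,0],"fingers":0.6},{"travel":[-2,1,80],"rot":[0,0,0],"fingers":0.6},{"travel":[-2,1,82],"rot":[0,0,0],"fingers":0.6},{"travel":[-2,1,82],"rot":[0,0,0],"fingers":0.1},{"travel":[-2,1,82],"rot":[0,0,0],"fingers":0.1},{"travel":[-2,1,82],"rot":[0,0,0],"fingers":0.1},{"travel":[-2,1,82],"rot":[0,0,0],"fingers":0.1},{"travel":[-2,1,82],"rot":[0,0,0],"fingers":0.1}]' 30; python3 - <<'E'
from h import *
plan()
print(rot(get_obs()).as_matrix().round(3))
for t in (.15,.3,.5,.7,.9,1.1,1.3,1.5,1.6):
    a=np.arctan2(28,68);print(t,'left',(73.54*(np.cos(a+t)-np.cos(a))).round(0),'up',(73.54*(np.sin(a+t)-np.sin(a))).round(0))
E
```

```text
time_s: 2.7
tool_pos: [588.0, 196.0, 150.0]
eef_rot: [0.001, 0.576, 0.818, 0.001]
force: [-2.9, -1.3, 6.9]
grip_width: 8.4
grasp_force: 3.4
t 2.7 pos [588. 196. 150.] yaw_y 19.7 z [ 0.002  0.001 -1.   ] w 8.4 gf 3.4 F [-2.9 -1.3  6.9] q6 -0.15
[[-0.337  0.942  0.002]
 [ 0.942  0.337  0.001]
 [ 0.     0.002 -1.   ]]
0.15 left -5.0 up 10.0
0.3 left -11.0 up 19.0
0.5 left -22.0 up 29.0
0.7 left -34.0 up 37.0
0.9 left -48.0 up 43.0
1.1 left -62.0 up 45.0
1.3 left -77.0 up 45.0
1.5 left -91.0 up 42.0
1.6 left -98.0 up 39.0
```

```bash
python3 - <<'E'
from h import *
a=snap('scene','s2.png')[110:190,160:250]
cv2.imwrite('pics/s2c.png',cv2.resize(a,(675,600),interpolation=cv2.INTER_CUBIC)[:,:,::-1])
E
```

```text
(no output)
```

View pics/s2c.png

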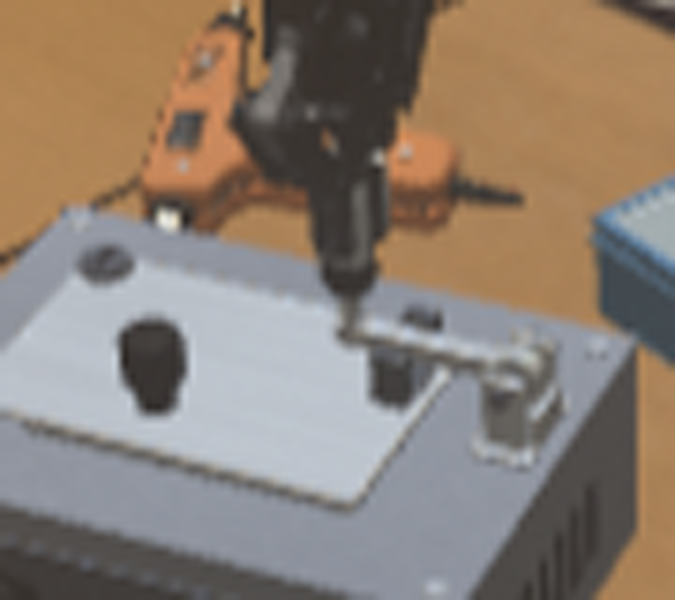

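```bash
python3 - <<'E'
from h import *
f=lambda p:((proj('scene',p)-[160,110]+.5)*7.5).round()
print('tcp',f((588,196,150)),'graspp',f((588,196,169)),'ball',f((586.4,196.7,166)),'ballorig px',((np.array([459,96])/6+130-160)*7.5, ((96/6+130-110)*7.5)))
d=np.array([np.cos(.34),np.sin(.34),0])
print(f(np.array((588,196,150))-12*d), f(np.array((588,196,150))+12*d))
E
```

```text
tcp [361. 308.] graspp [359. 267.] ball [355. 274.] ballorig px (array([ 348.75, -105.  ]), 270.0)
[348. 326.] [375. 291.]
```

```bash
python3 -m handwheel '[{"travel":[0,0,0],"rot":[0,0,0],"fingers":0.5},{"travel":[0,0,0],"rot":[0,0,0],"fingers":0.5},{"travel":[0,0,0],"rot":[0,0,0],"fingers":0.5},{"travel":[0,0,14],"rot":[0,0,0],"fingers":0.5},{"travel":[0,0,14],"rot":[0,0,0],"fingers":0.5},{"travel":[0,0,14],"rot":[0,0,0],"fingers":0.1},{"travel":[0,0,14],"rot":[0,0,0],"fingers":0.1},{"travel":[0,0,14],"rot":[0,0,0],"fingers":0.1},{"travel":[0,0,14],"rot":[0,0,0],"fingers":0.1},{"travel":[0,0,14],"rot":[0,0,0],"fingers":0.1}]' 30
```

```text
time_s: 4.0
tool_pos: [587.3, 195.7, 134.6]
eef_rot: [-0.0, 0.576, 0.818, -0.0]
force: [-3.3, -1.2, -0.7]
grip_width: 19.7
grasp_force: 29.4
```

```bash
python3 -m handwheel '[{"travel":[0,0,0],"rot":[0,0,0],"fingers":0.4},{"travel":[0,0,0],"rot":[0,0,0],"fingers":0.4},{"travel":[0,0,6],"rot":[0,0,0],"fingers":0.4},{"travel":[0,0,6],"rot":[0,0,0],"fingers":0.4},{"travel":[0,0,6],"rot":[0,0,0],"fingers":0.1},{"travel":[0,0,6],"rot":[0,0,0],"fingers":0.1},{"travel":[0,0,6],"rot":[0,0,0],"fingers":0.1},{"travel":[0,0,6],"rot":[0,0,0],"fingers":0.1}]' 30
```

```text
time_s: 5.0
tool_pos: [587.3, 195.7, 128.5]
eef_rot: [-0.0, 0.576, 0.818, -0.0]
force: [-3.4, -0.2, 0.0]
grip_width: 19.8
grasp_force: 29.3
```

```bash
python3 -m handwheel '[{"travel":[-5,0,-10],"rot":[0,0,0],"fingers":0.1},{"travel":[-11,0,-19],"rot":[0,0,0],"fingers":0.1},{"travel":[-22,0,-29],"rot":[0,0,0],"fingers":0.1},{"travel":[-34,0,-37],"rot":[0,0,0],"fingers":0.1},{"travel":[-48,0,-43],"rot":[0,0,0],"fingers":0.1},{"travel":[-62,0,-45],"rot":[0,0,0],"fingers":0.1},{"travel":[-77,0,-45],"rot":[0,0,0],"fingers":0.1},{"travel":[-91,0,-42],"rot":[0,0,0],"fingers":0.1},{"travel":[-98,0,-39],"rot":[0,0,0],"fingers":0.1},{"travel":[-100,0,-38],"rot":[0,0,0],"fingers":0.1}]'; python3 -c "
from h import *
plan()
snap('scene','s3.png')"
```

```text
time_s: 6.25
tool_pos: [621.6, 99.1, 168.3]
eef_rot: [0.001, 0.576, 0.817, -0.0]
force: [-7.4, -6.2, 7.4]
grip_width: 16.8
grasp_force: 28.0
t 6.2 pos [621.6  99.1 168.3] yaw_y 19.6 z [ 0.001 -0.002 -1.   ] w 16.8 gf 28.0 F [-7.4 -6.2  7.4] q6 -0.3
```

```bash
python3 -m handwheel '[{"travel":[0,0,0],"rot":[0,0,0],"fingers":0.5},{"travel":[0,0,0],"rot":[0,0,0],"fingers":0.5},{"travel":[0,0,0],"rot":[0,0,0],"fingers":0.5},{"travel":[0,0,-40],"rot":[0,0,0],"fingers":0.5},{"travel":[0,0,-80],"rot":[0,0,0],"fingers":0.5},{"travel":[100,0,-100],"rot":[0,0,0],"fingers":0.5},{"travel":[100,0,-100],"rot":[0,0,0],"fingers":0.5},{"travel":[100,0,-100],"rot":[0,0,0],"fingers":0.5}]'; python3 - <<'E'
from h import *
plan((520.5,234,180,109.4),(520.5,234,180,-70.6),(520.5,234,180,19.4))
a=snap('scene','s4.png')[110:190,160:250]
cv2.imwrite('pics/s4c.png',cv2.resize(a,(450,400),interpolation=cv2.INTER_CUBIC)[:,:,::-1])
E
```

```text
time_s: 7.3
tool_pos: [587.1, 198.7, 267.7]
eef_rot: [0.001, 0.574, 0.819, 0.001]
force: [0.1, -0.3, -0.9]
grip_width: 42.9
grasp_force: 0.0
t 7.3 pos [587.1 198.7 267.7] yaw_y 19.9 z [ 0.002  0.001 -1.   ] w 42.9 gf 0.0 F [ 0.1 -0.3 -0.9] q6 -0.15
(520.5, 234, 180, 109.4) travel [ 55.9 -50.8  87.6] rot [  0.1   0.1 -89.5]
(520.5, 234, 180, -70.6) travel [ 55.9 -50.8  87.6] rot [ 0.1 -0.1 90.5]
(520.5, 234, 180, 19.4) travel [ 55.9 -50.8  87.6] rot [ 0.1 -0.   0.5]
```

View pics/s4c.png

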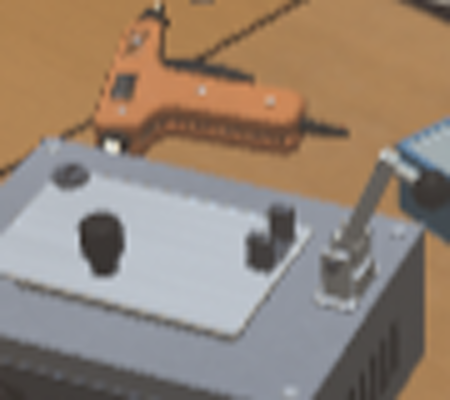

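```bash
python3 -m handwheel '[{"travel":[56,-51,0],"rot":[0,0,0],"fingers":0.6},{"travel":[56,-51,0],"rot":[0,0,0],"fingers":0.6},{"travel":[56,-51,60],"rot":[0,0,0],"fingers":0.6},{"travel":[56,-51,115],"rot":[0,0,0],"fingers":0.6},{"travel":[56,-51,141],"rot":[0,0,0],"fingers":0.6},{"travel":[56,-51,141],"rot":[0,0,0],"fingers":0.6},{"travel":[56,-51,141],"rot":[0,0,0],"fingers":0.15},{"travel":[56,-51,141],"rot":[0,0,0],"fingers":0.15},{"travel":[56,-51,141],"rot":[0,0,0],"fingers":0.15},{"travel":[56,-51,141],"rot":[0,0,0],"fingers":0.15}]' 30;  python3 - <<'E'
from h import *
plan()
a0=np.arctan2(-60,-69.7)
for k in (0.2,.4,.6,.8,1,1.2,1.4,1.55,1.68,1.72):
    d=92*np.array([np.cos(a0-k)-np.cos(a0),np.sin(a0-k)-np.sin(a0)]);print(k,'x',d[1].round(),'y',d[0].round())
E
```

```text
time_s: 8.6
tool_pos: [521.4, 230.9, 127.4]
eef_rot: [0.001, 0.576, 0.818, 0.001]
force: [-2.8, -3.8, 5.7]
grip_width: 20.0
grasp_force: 29.4
t 8.6 pos [521.4 230.9 127.4] yaw_y 19.7 z [ 0.003 -0.    -1.   ] w 20.0 gf 29.4 F [-2.8 -3.8  5.7] q6 -0.06
0.2 x 15.0 y -11.0
0.4 x 32.0 y -18.0
0.6 x 50.0 y -22.0
0.8 x 68.0 y -22.0
1 x 86.0 y -18.0
1.2 x 103.0 y -11.0
1.4 x 119.0 y -1.0
1.55 x 128.0 y 8.0
1.68 x 136.0 y 18.0
1.72 x 138.0 y 21.0
```

```bash
python3 -m handwheel '[{"travel":[15,-11,0],"rot":[0,0,0],"fingers":0.15},{"travel":[32,-18,0],"rot":[0,0,0],"fingers":0.15},{"travel":[50,-22,0],"rot":[0,0,0],"fingers":0.15},{"travel":[68,-22,0],"rot":[0,0,0],"fingers":0.15},{"travel":[86,-18,0],"rot":[0,0,0],"fingers":0.15},{"travel":[103,-11,0],"rot":[0,0,0],"fingers":0.15},{"travel":[119,-1,0],"rot":[0,0,0],"fingers":0.15},{"travel":[128,8,0],"rot":[0,0,0],"fingers":0.15},{"travel":[137,20,0],"rot":[0,0,0],"fingers":0.15},{"travel":[138,21,0],"rot":[0,0,0],"fingers":0.15},{"travel":[138,21,0],"rot":[0,0,0],"fingers":0.15},{"travel":[138,21,0],"rot":[0,0,0],"fingers":0.15}]' 40;  python3 - <<'E'
from h import *
plan()
E
```

```text
time_s: 10.1
tool_pos: [485.7, 373.7, 126.7]
eef_rot: [-0.007, 0.575, 0.818, -0.001]
force: [-25.0, 13.2, 13.4]
grip_width: 17.6
grasp_force: 41.5
t 10.1 pos [485.7 373.7 126.7] yaw_y 19.8 z [-0.013  0.006 -1.   ] w 17.6 gf 41.5 F [-25.   13.2  13.4] q6 0.17
```

```bash
python3 -m handwheel '[{"travel":[0,0,0],"rot":[0,0,0],"fingers":0.6},{"travel":[0,0,0],"rot":[0,0,0],"fingers":0.6},{"travel":[0,0,0],"rot":[0,0,0],"fingers":0.6},{"travel":[0,0,-60],"rot":[0,0,0],"fingers":0.6},{"travel":[0,0,-120],"rot":[0,0,0],"fingers":0.6},{"travel":[-60,-60,-180],"rot":[0,0,0],"fingers":1},{"travel":[-120,-100,-190],"rot":[0,0,0],"fingers":1},{"travel":[-180,-140,-190],"rot":[0,0,0],"fingers":1},{"travel":[-240,-180,-190],"rot":[0,0,0],"fingers":1},{"travel":[-300,-180,-190],"rot":[0,0,0],"fingers":1},{"travel":[-300,-180,-190],"rot":[0,0,0],"fingers":1}]';  python3 - <<'E'
from h import *
im=snap('top','t5.png')
for s in sticks('top',im): print(s)
i2=snap('scene','s5.png')
for s in sticks('scene',i2): print('s',s)
plan((405,-293,60,-3),(405,-293,60,177))
a=im[150:260,110:230];b=i2[110:230,120:250]
cv2.imwrite('pics/b5.png',np.hstack([cv2.resize(x,(400,400),interpolation=cv2.INTER_CUBIC) for x in(a,b)])[:,:,::-1])
E
```

```text
time_s: 11.48
tool_pos: [425.3, 23.0, 316.0]
eef_rot: [0.001, 0.576, 0.817, 0.0]
force: [0.9, 0.4, 0.6]
grip_width: 85.3
grasp_force: 0.0
(358, -60, 60, 9, -7)
(406, -297, 84, 9, 86)
(436, -195, 61, 9, 85)
(495, -84, 48, 20, 0)
(504, -186, 82, 8, -87)
(588, -189, 64, 9, -71)
(597, -317, 43, 23, -23)
(659, -192, 70, 9, -83)
s (405, -290, 85, 11, 86)
s (435, -190, 66, 11, 86)
s (504, -180, 86, 11, -87)
s (587, -184, 63, 11, -70)
s (659, -186, 70, 11, -84)
t 11.6 pos [425.8  20.1 315.8] yaw_y 19.2 z [ 0.001 -0.002 -1.   ] w 85.8 gf 0.0 F [ 0.6  0.4 -0.5] q6 -0.47
(405, -293, 60, -3) travel [-288.2 -122.8  256.4] rot [ 0.   0.1 22.2]
(405, -293, 60, 177) travel [-288.2 -122.8  256.4] rot [  -0.2    0.  -157.8]
```

View pics/b5.png

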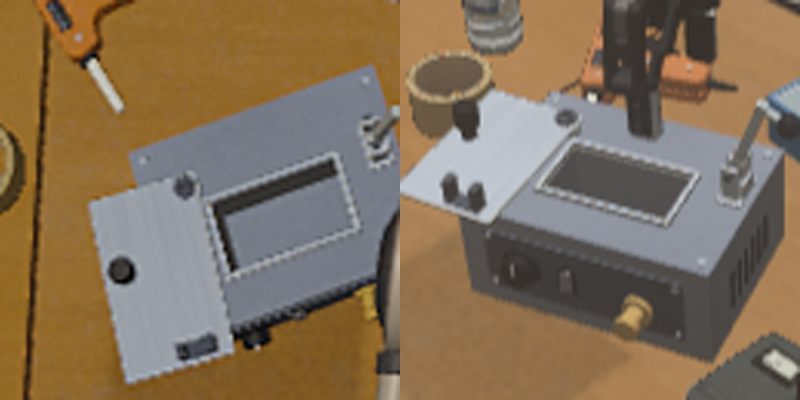

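```bash
python3 -m handwheel '[{"travel":[-58,-25,30],"rot":[0,0,8],"fingers":0.5},{"travel":[-115,-49,80],"rot":[0,0,16],"fingers":0.5},{"travel":[-172,-74,120],"rot":[0,0,22],"fingers":0.5},{"travel":[-230,-98,160],"rot":[0,0,22],"fingers":0.5},{"travel":[-288,-123,200],"rot":[0,0,22],"fingers":0.5},{"travel":[-288,-123,240],"rot":[0,0,22],"fingers":0.5},{"travel":[-288,-123,240],"rot":[0,0,22],"fingers":0.5},{"travel":[-288,-123,240],"rot":[0,0,22],"fingers":0.5}]';  python3 - <<'E'
from h import *
plan((405,-293,5,-4))
E
```

```text
time_s: 12.58
tool_pos: [406.0, -287.2, 74.0]
eef_rot: [-0.002, 0.722, 0.692, 0.0]
force: [0.3, 0.8, 0.6]
grip_width: 42.7
grasp_force: 0.0
t 12.6 pos [ 406.  -287.2   74. ] yaw_y -2.4 z [-0.003  0.003 -1.   ] w 42.7 gf 0.0 F [0.3 0.8 0.6] q6 -0.73
(405, -293, 5, -4) travel [-6.  -0.6 68.9] rot [-0.2 -0.2  1.6]
```

```bash
python3 -m handwheel '[{"travel":[-6,-1,40],"rot":[0,0,1.5],"fingers":0.5},{"travel":[-6,-1,60],"rot":[0,0,1.5],"fingers":0.5},{"travel":[-6,-1,68],"rot":[0,0,1.5],"fingers":0.5},{"travel":[-6,-1,68],"rot":[0,0,1.5],"fingers":0.5},{"travel":[-6,-1,68],"rot":[0,0,1.5],"fingers":0},{"travel":[-6,-1,68],"rot":[0,0,1.5],"fingers":0},{"travel":[-6,-1,68],"rot":[0,0,1.5],"fingers":0},{"travel":[-6,-1,68],"rot":[0,0,1.5],"fingers":0},{"travel":[-6,-1,68],"rot":[0,0,1.5],"fingers":0},{"travel":[-6,-1,68],"rot":[0,0,1.5],"fingers":0}]' 40
```

```text
time_s: 13.82
tool_pos: [405.5, -293.3, 7.5]
eef_rot: [-0.0, 0.73, 0.683, 0.0]
force: [-1.0, -0.2, -0.0]
grip_width: 0.2
grasp_force: 0.0
```

```bash
python3 -m handwheel '[{"travel":[0,0,0],"rot":[0,0,0],"fingers":0.5},{"travel":[0,0,0],"rot":[0,0,0],"fingers":0.5},{"travel":[0,0,3],"rot":[0,0,0],"fingers":0.5},{"travel":[0,0,7],"rot":[0,0,0],"fingers":0.5},{"travel":[0,0,7],"rot":[0,0,0],"fingers":0},{"travel":[0,0,7],"rot":[0,0,0],"fingers":0},{"travel":[0,0,7],"rot":[0,0,0],"fingers":0},{"travel":[0,0,7],"rot":[0,0,0],"fingers":0},{"travel":[0,0,7],"rot":[0,0,0],"fingers":0}]' 40; python3 - <<'E'
from h import *
i=snap('scene','s6.png');plan((405,-293,1,-4))
for s in sticks('scene',i): print(s)
E
```

```text
time_s: 14.95
tool_pos: [405.6, -293.3, 0.6]
eef_rot: [0.0, 0.73, 0.683, 0.0]
force: [-0.0, -0.5, -0.1]
grip_width: -0.2
grasp_force: 0.0
t 15.0 pos [ 405.6 -293.3    0.6] yaw_y -3.8 z [ 0.  0. -1.] w -0.1 gf 0.0 F [ 0.1  0.1 -0.8] q6 -0.71
(405, -293, 1, -4) travel [ 0.3 -0.6 -0.4] rot [ 0.  -0.   0.2]
(405, -290, 85, 11, 86)
(435, -190, 66, 11, 86)
(502, -164, 54, 12, -87)
(629, -119, 42, 8, 35)
```

```bash
python3 - <<'E'
from h import *
i=cv2.imread('pics/s6.png')[170:345,220:395]
cv2.imwrite('pics/s6c.png',cv2.resize(i,(600,600),interpolation=cv2.INTER_CUBIC))
print((proj('scene',(405.6,-293.3,0.6))-[220,170])*600/175)
E
```

```text
[304.76140288 523.10209204]
```

View pics/s6c.png

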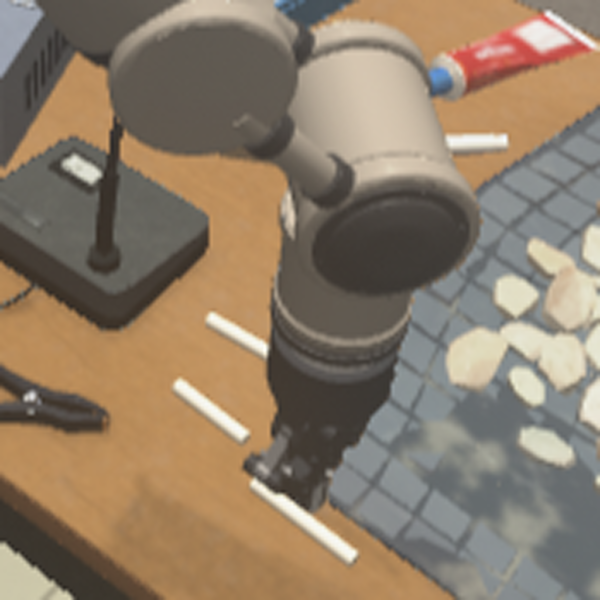

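```bash
python3 -m handwheel '[{"travel":[0,0,-8],"rot":[0,0,0],"fingers":0.5},{"travel":[0,0,-8],"rot":[0,0,0],"fingers":0.5},{"travel":[0,0,-8],"rot":[0,0,0],"fingers":0.5},{"travel":[0,0,0],"rot":[0,0,0],"fingers":0.5},{"travel":[0,0,10],"rot":[0,0,0],"fingers":0.5},{"travel":[0,0,17],"rot":[0,0,0],"fingers":0.5},{"travel":[0,0,17],"rot":[0,0,0],"fingers":0},{"travel":[0,0,17],"rot":[0,0,0],"fingers":0},{"travel":[0,0,17],"rot":[0,0,0],"fingers":0},{"travel":[0,0,17],"rot":[0,0,0],"fingers":0},{"travel":[0,0,17],"rot":[0,0,0],"fingers":0}]' 40
```

```text
time_s: 16.38
tool_pos: [406.7, -294.0, -14.9]
eef_rot: [0.002, 0.73, 0.683, 0.0]
force: [-0.5, 1.7, 10.3]
grip_width: -0.2
grasp_force: 4.7
```

```bash
python3 -m handwheel '[{"travel":[0,0,-8],"rot":[0,0,0],"fingers":0.5},{"travel":[0,0,-8],"rot":[0,0,0],"fingers":0.5},{"travel":[0,0,-8],"rot":[0,0,0],"fingers":0.5},{"travel":[0,0,0],"rot":[0,0,0],"fingers":0.5},{"travel":[0,0,6],"rot":[0,0,0],"fingers":0.5},{"travel":[0,0,6],"rot":[0,0,0],"fingers":0.5},{"travel":[0,0,6],"rot":[0,0,0],"fingers":0},{"travel":[0,0,6],"rot":[0,0,0],"fingers":0},{"travel":[0,0,6],"rot":[0,0,0],"fingers":0},{"travel":[0,0,6],"rot":[0,0,0],"fingers":0},{"travel":[0,0,6],"rot":[0,0,0],"fingers":0}]' 40
```

```text
time_s: 17.75
tool_pos: [405.3, -293.1, -22.7]
eef_rot: [-0.0, 0.73, 0.683, 0.0]
force: [0.8, -0.4, -0.2]
grip_width: 8.8
grasp_force: 40.1
```

```bash
python3 - <<'E'
from h import *
plan((543.9,221,270,19.4))
E
```

```text
t 17.8 pos [ 405.3 -293.1  -22.7] yaw_y -3.8 z [-0.001  0.001 -1.   ] w 8.8 gf 40.1 F [ 0.8 -0.4 -0.2] q6 -0.71
(543.9, 221, 270, 19.4) travel [ 522.3  103.9 -292.4] rot [ -0.   -0.  -23.2]
```

```bash
python3 -m handwheel '[{"travel":[0,0,-60],"rot":[0,0,0],"fingers":0},{"travel":[0,0,-120],"rot":[0,0,0],"fingers":0},{"travel":[40,8,-165],"rot":[0,0,0],"fingers":0},{"travel":[80,16,-210],"rot":[0,0,-4],"fingers":0},{"travel":[125,25,-250],"rot":[0,0,-8],"fingers":0},{"travel":[180,36,-275],"rot":[0,0,-12],"fingers":0},{"travel":[240,48,-292],"rot":[0,0,-16],"fingers":0},{"travel":[300,60,-292],"rot":[0,0,-20],"fingers":0},{"travel":[360,72,-292],"rot":[0,0,-23],"fingers":0},{"travel":[420,84,-292],"rot":[0,0,-23],"fingers":0},{"travel":[480,95,-292],"rot":[0,0,-23],"fingers":0},{"travel":[522,104,-292],"rot":[0,0,-23],"fingers":0}]' 60; python3 - <<'E'
from h import *
plan((543.9,221,150,19.4),(543.9,221,65,19.4))
E
```

```text
time_s: 19.25
tool_pos: [543.9, 223.2, 269.2]
eef_rot: [-0.0, 0.579, 0.816, -0.0]
force: [0.9, -0.9, 0.0]
grip_width: 8.4
grasp_force: 61.5
t 19.2 pos [543.9 223.2 269.2] yaw_y 19.3 z [-0.001  0.    -1.   ] w 8.4 gf 61.5 F [ 0.9 -0.9  0. ] q6 -0.08
(543.9, 221, 150, 19.4) travel [ -2.1  -0.6 119.2] rot [-0.  -0.  -0.1]
(543.9, 221, 65, 19.4) travel [ -2.1  -0.6 204.2] rot [-0.  -0.  -0.1]
```

```bash
python3 -m handwheel '[{"travel":[-2,-1,60],"rot":[0,0,0],"fingers":0},{"travel":[-2,-1,110],"rot":[0,0,0],"fingers":0},{"travel":[-2,-1,140],"rot":[0,0,0],"fingers":0},{"travel":[-2,-1,170],"rot":[0,0,0],"fingers":0},{"travel":[-2,-1,200],"rot":[0,0,0],"fingers":0},{"travel":[-2,-1,200],"rot":[0,0,0],"fingers":0}]'
```

```text
time_s: 20.0
tool_pos: [541.9, 217.8, 67.3]
eef_rot: [-0.002, 0.579, 0.815, -0.002]
force: [-0.6, 0.1, 0.0]
grip_width: 7.9
grasp_force: 61.5
```

```bash
python3 -m handwheel '[{"travel":[0,0,0],"rot":[0,0,0],"fingers":0.23},{"travel":[0,0,0],"rot":[0,0,0],"fingers":0.23},{"travel":[0,0,0],"rot":[0,0,0],"fingers":0.23},{"travel":[0,0,-60],"rot":[0,0,0],"fingers":0.23},{"travel":[0,0,-120],"rot":[0,0,0],"fingers":0.23},{"travel":[-20,0,-180],"rot":[0,0,0],"fingers":0.5},{"travel":[-80,0,-200],"rot":[0,0,0],"fingers":0.5},{"travel":[-140,0,-200],"rot":[0,0,0],"fingers":0.5},{"travel":[-200,0,-200],"rot":[0,0,0],"fingers":0.5},{"travel":[-200,0,-200],"rot":[0,0,0],"fingers":0.5}]'; python3 - <<'E'
from h import *
im=snap('top','t7.png')
for s in sticks('top',im): print(s)
i2=snap('scene','s7.png')
for s in sticks('scene',i2): print('s',s)
a=im[150:260,110:230];b=i2[110:230,120:250]
cv2.imwrite('pics/b7.png',np.hstack([cv2.resize(x,(400,400),interpolation=cv2.INTER_CUBIC) for x in(a,b)])[:,:,::-1])
plan((435,-192,50,-5),(504,-183,50,3))
E
```

```text
time_s: 21.25
tool_pos: [610.3, 25.2, 269.5]
eef_rot: [0.0, 0.582, 0.813, -0.0]
force: [-0.3, 0.7, -0.3]
grip_width: 42.9
grasp_force: 0.0
(436, -195, 61, 9, 85)
(504, -186, 82, 8, -87)
(561, -52, 42, 17, 0)
(588, -189, 64, 9, -71)
(597, -318, 43, 23, -24)
(675, -55, 54, 10, 0)
(686, -355, 43, 24, -2)
s (435, -190, 66, 11, 86)
s (504, -180, 86, 11, -87)
s (587, -184, 63, 11, -70)
t 21.4 pos [609.4  29.1 269.8] yaw_y 19.1 z [ 0.     0.001 -1.   ] w 42.7 gf 0.0 F [ 0.5 -0.3  0. ] q6 -0.41
(435, -192, 50, -5) travel [-152.  -237.2  219.6] rot [ 0.  -0.  24.1]
(504, -183, 50, 3) travel [-166.1 -169.1  219.6] rot [ 0.  -0.  16.1]
```

```bash
python3 -m handwheel '[{"travel":[-30,-47,0],"rot":[0,0,6],"fingers":0.5},{"travel":[-60,-94,0],"rot":[0,0,12],"fingers":0.5},{"travel":[-90,-142,0],"rot":[0,0,18],"fingers":0.5},{"travel":[-120,-189,20],"rot":[0,0,24],"fingers":0.5},{"travel":[-152,-237,60],"rot":[0,0,24],"fingers":0.5},{"travel":[-152,-237,120],"rot":[0,0,24],"fingers":0.5},{"travel":[-152,-237,180],"rot":[0,0,24],"fingers":0.5},{"travel":[-152,-237,235],"rot":[0,0,24],"fingers":0.5},{"travel":[-152,-237,235],"rot":[0,0,24],"fingers":0.5},{"travel":[-152,-237,235],"rot":[0,0,24],"fingers":0.5}]'; python3 - <<'E'
from h import *
plan((435.5,-192.5,-23,-5))
E
```

```text
time_s: 22.6
tool_pos: [437.1, -191.9, 36.6]
eef_rot: [0.001, 0.736, 0.677, 0.0]
force: [0.3, -0.7, 1.2]
grip_width: 42.9
grasp_force: 0.0
t 22.6 pos [ 437.1 -191.9   36.6] yaw_y -4.7 z [ 0.003 -0.001 -1.   ] w 42.9 gf 0.0 F [ 0.3 -0.7  1.2] q6 -0.49
(435.5, -192.5, -23, -5) travel [-0.6 -1.7 59.6] rot [0.2 0.1 0.3]
```

View pics/b7.png

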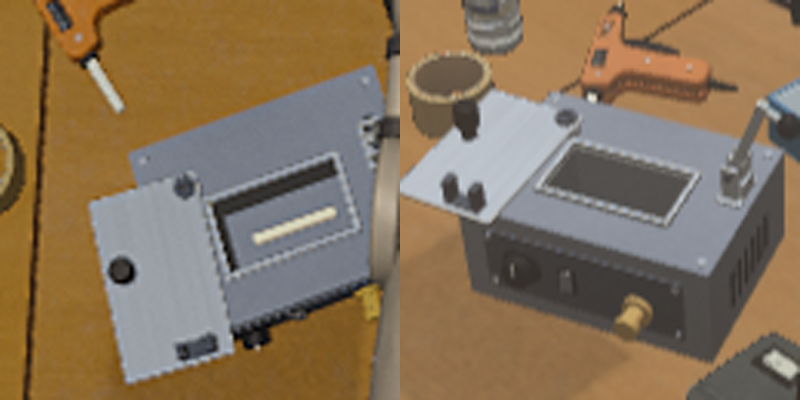

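```bash
python3 -m handwheel '[{"travel":[-1,-2,35],"rot":[0,0,0],"fingers":0.5},{"travel":[-1,-2,55],"rot":[0,0,0],"fingers":0.5},{"travel":[-1,-2,59],"rot":[0,0,0],"fingers":0.5},{"travel":[-1,-2,59],"rot":[0,0,0],"fingers":0.5},{"travel":[-1,-2,59],"rot":[0,0,0],"fingers":0},{"travel":[-1,-2,59],"rot":[0,0,0],"fingers":0},{"travel":[-1,-2,59],"rot":[0,0,0],"fingers":0},{"travel":[-1,-2,59],"rot":[0,0,0],"fingers":0},{"travel":[-1,-2,59],"rot":[0,0,0],"fingers":0},{"travel":[-1,-2,20],"rot":[0,0,0],"fingers":0},{"travel":[-1,-2,-40],"rot":[0,0,0],"fingers":0},{"travel":[-1,-2,-60],"rot":[0,0,0],"fingers":0}]' 60; python3 - <<'E'
from h import *
plan((543.9,221,270,19.4))
E
```

```text
time_s: 24.1
tool_pos: [435.0, -193.7, 98.2]
eef_rot: [0.003, 0.736, 0.677, 0.001]
force: [0.4, 0.3, -0.2]
grip_width: 8.0
grasp_force: 59.2
t 24.1 pos [ 435.  -193.7   98.2] yaw_y -4.8 z [ 0.005 -0.003 -1.   ] w 8.0 gf 59.2 F [ 0.4  0.3 -0.2] q6 -0.5
(543.9, 221, 270, 19.4) travel [ 421.9   74.6 -172.6] rot [  0.3   0.2 -24.2]
```

```bash
python3 -m handwheel '[{"travel":[0,0,-60],"rot":[0,0,0],"fingers":0},{"travel":[0,0,-120],"rot":[0,0,0],"fingers":0},{"travel":[40,7,-160],"rot":[0,0,-4],"fingers":0},{"travel":[100,18,-172],"rot":[0,0,-8],"fingers":0},{"travel":[158,28,-172],"rot":[0,0,-12],"fingers":0},{"travel":[216,38,-172],"rot":[0,0,-16],"fingers":0},{"travel":[274,48,-172],"rot":[0,0,-20],"fingers":0},{"travel":[332,58,-172],"rot":[0,0,-24],"fingers":0},{"travel":[390,69,-172],"rot":[0,0,-24],"fingers":0},{"travel":[422,75,-172],"rot":[0,0,-24],"fingers":0},{"travel":[422,75,-150],"rot":[0,0,-24],"fingers":0},{"travel":[422,75,-110],"rot":[0,0,-24],"fingers":0}]'; python3 - <<'E'
from h import *
plan((543.9,221,65,19.4))
E
```

```text
time_s: 25.6
tool_pos: [544.4, 222.3, 205.4]
eef_rot: [0.001, 0.579, 0.815, 0.001]
force: [0.3, 0.1, -1.0]
grip_width: 8.2
grasp_force: 59.2
t 25.6 pos [544.4 222.3 205.4] yaw_y 19.3 z [ 0.004  0.001 -1.   ] w 8.2 gf 59.2 F [ 0.3  0.1 -1. ] q6 -0.08
(543.9, 221, 65, 19.4) travel [ -1.   -1.5 140.4] rot [ 0.2  0.  -0.1]
```

```bash
python3 -m handwheel '[{"travel":[-1,-1,50],"rot":[0,0,0],"fingers":0},{"travel":[-1,-1,90],"rot":[0,0,0],"fingers":0},{"travel":[-1,-1,120],"rot":[0,0,0],"fingers":0},{"travel":[-1,-1,140],"rot":[0,0,0],"fingers":0},{"travel":[-1,-1,140],"rot":[0,0,0],"fingers":0},{"travel":[-1,-1,140],"rot":[0,0,0],"fingers":0.23},{"travel":[-1,-1,140],"rot":[0,0,0],"fingers":0.23},{"travel":[-1,-1,140],"rot":[0,0,0],"fingers":0.23},{"travel":[-1,-1,80],"rot":[0,0,0],"fingers":0.23},{"travel":[-1,-1,20],"rot":[0,0,0],"fingers":0.23},{"travel":[-1,-1,-40],"rot":[0,0,0],"fingers":0.5},{"travel":[-1,-1,-80],"rot":[0,0,0],"fingers":0.5}]'; python3 - <<'E'
from h import *
i2=snap('scene','s8.png')
for s in sticks('scene',i2): print('s',s)
plan((504,-183,270,3),(504,-183,20,3))
E
```

```text
time_s: 27.1
tool_pos: [543.5, 220.3, 288.6]
eef_rot: [0.001, 0.579, 0.815, 0.002]
force: [0.1, -0.5, -0.8]
grip_width: 42.8
grasp_force: 0.0
s (504, -180, 86, 11, -87)
s (587, -184, 63, 11, -70)
t 27.1 pos [545.  220.7 293.6] yaw_y 19.2 z [ 0.012  0.003 -1.   ] w 42.6 gf 0.0 F [-0.5 -0.1  4.1] q6 -0.08
(504, -183, 270, 3) travel [-367.8 -171.7   21.8] rot [ 0.7 -0.  16.2]
(504, -183, 20, 3) travel [-367.6 -174.8  271.8] rot [ 0.7 -0.  16.2]
```

```bash
python3 -m handwheel '[{"travel":[-52,-24,0],"rot":[0,0,4],"fingers":0.5},{"travel":[-104,-49,0],"rot":[0,0,8],"fingers":0.5},{"travel":[-157,-73,0],"rot":[0,0,12],"fingers":0.5},{"travel":[-210,-98,0],"rot":[0,0,16],"fingers":0.5},{"travel":[-262,-122,0],"rot":[0,0,16],"fingers":0.5},{"travel":[-315,-147,10],"rot":[0,0,16],"fingers":0.5},{"travel":[-368,-172,40],"rot":[0,0,16],"fingers":0.5},{"travel":[-368,-172,95],"rot":[0,0,16],"fingers":0.5},{"travel":[-368,-172,150],"rot":[0,0,16],"fingers":0.5},{"travel":[-368,-172,205],"rot":[0,0,16],"fingers":0.5},{"travel":[-368,-172,250],"rot":[0,0,16],"fingers":0.5},{"travel":[-368,-172,250],"rot":[0,0,16],"fingers":0.5}]'; python3 - <<'E'
from h import *
plan((504,-183,-23,3))
E
```

```text
time_s: 28.65
tool_pos: [499.3, -182.7, 32.0]
eef_rot: [-0.003, 0.687, 0.726, -0.001]
force: [0.0, 0.1, 0.6]
grip_width: 42.5
grasp_force: 0.0
t 28.6 pos [ 499.3 -182.7   32. ] yaw_y 3.2 z [-0.006  0.003 -1.   ] w 42.5 gf 0.0 F [0.  0.1 0.6] q6 -0.55
(504, -183, -23, 3) travel [-0.7  5.  55. ] rot [-0.3 -0.2  0.2]
```

```bash
python3 -m handwheel '[{"travel":[-1,5,30],"rot":[0,0,0],"fingers":0.5},{"travel":[-1,5,50],"rot":[0,0,0],"fingers":0.5},{"travel":[-1,5,55],"rot":[0,0,0],"fingers":0.5},{"travel":[-1,5,55],"rot":[0,0,0],"fingers":0.5},{"travel":[-1,5,55],"rot":[0,0,0],"fingers":0},{"travel":[-1,5,55],"rot":[0,0,0],"fingers":0},{"travel":[-1,5,55],"rot":[0,0,0],"fingers":0},{"travel":[-1,5,55],"rot":[0,0,0],"fingers":0},{"travel":[-1,5,55],"rot":[0,0,0],"fingers":0},{"travel":[-1,5,20],"rot":[0,0,0],"fingers":0},{"travel":[-1,5,-40],"rot":[0,0,0],"fingers":0},{"travel":[-1,5,-60],"rot":[0,0,0],"fingers":0}]' 60; python3 - <<'E'
from h import *
plan((543.9,221,270,19.4))
E
```

```text
time_s: 30.15
tool_pos: [508.3, -185.5, 98.6]
eef_rot: [0.003, 0.687, 0.726, 0.001]
force: [1.0, 0.1, -0.2]
grip_width: 7.1
grasp_force: 58.3
t 30.1 pos [ 508.3 -185.5   98.6] yaw_y 3.2 z [ 0.006 -0.003 -1.   ] w 7.1 gf 58.3 F [ 1.   0.1 -0.2] q6 -0.55
(543.9, 221, 270, 19.4) travel [ 403.3   59.  -172.4] rot [  0.3   0.2 -16.2]
```

```bash
python3 -m handwheel '[{"travel":[0,0,-60],"rot":[0,0,0],"fingers":0},{"travel":[0,0,-120],"rot":[0,0,0],"fingers":0},{"travel":[10,2,-175],"rot":[0,0,0],"fingers":0},{"travel":[60,9,-180],"rot":[0,0,-5],"fingers":0},{"travel":[118,17,-180],"rot":[0,0,-10],"fingers":0},{"travel":[176,26,-180],"rot":[0,0,-16],"fingers":0},{"travel":[234,35,-180],"rot":[0,0,-16],"fingers":0},{"travel":[292,44,-180],"rot":[0,0,-16],"fingers":0},{"travel":[350,52,-172],"rot":[0,0,-16],"fingers":0},{"travel":[403,61,-150],"rot":[0,0,-16],"fingers":0},{"travel":[403,61,-120],"rot":[0,0,-16],"fingers":0},{"travel":[403,61,-110],"rot":[0,0,-16],"fingers":0}]'; python3 - <<'E'
from h import *
plan((543.9,221,65,19.4))
E
```

```text
time_s: 31.65
tool_pos: [543.9, 221.4, 202.9]
eef_rot: [-0.001, 0.579, 0.815, -0.001]
force: [0.9, -1.0, 0.1]
grip_width: 7.2
grasp_force: 58.4
t 31.6 pos [543.9 221.4 202.9] yaw_y 19.3 z [-0.003 -0.001 -1.   ] w 7.2 gf 58.4 F [ 0.9 -1.   0.1] q6 -0.08
(543.9, 221, 65, 19.4) travel [ -0.4   0.3 137.9] rot [-0.2 -0.  -0.1]
```

```bash
python3 -m handwheel '[{"travel":[0,0,50],"rot":[0,0,0],"fingers":0},{"travel":[0,0,90],"rot":[0,0,0],"fingers":0},{"travel":[0,0,120],"rot":[0,0,0],"fingers":0},{"travel":[0,0,138],"rot":[0,0,0],"fingers":0},{"travel":[0,0,138],"rot":[0,0,0],"fingers":0},{"travel":[0,0,138],"rot":[0,0,0],"fingers":0.23},{"travel":[0,0,138],"rot":[0,0,0],"fingers":0.23},{"travel":[0,0,138],"rot":[0,0,0],"fingers":0.23},{"travel":[0,0,80],"rot":[0,0,0],"fingers":0.23},{"travel":[0,0,20],"rot":[0,0,0],"fingers":0.23},{"travel":[0,0,-40],"rot":[0,0,0],"fingers":0.5},{"travel":[0,0,-80],"rot":[0,0,0],"fingers":0.5}]'; python3 - <<'E'
from h import *
i2=snap('scene','s9.png')
for s in sticks('scene',i2): print('s',s)
im=snap('top','t9.png')
for s in sticks('top',im): print(s)
plan((588,-186,285,19),(588,-186,20,19))
E
```

```text
time_s: 33.15
tool_pos: [545.5, 221.3, 288.5]
eef_rot: [0.001, 0.579, 0.815, 0.002]
force: [0.8, -0.2, 0.6]
grip_width: 42.3
grasp_force: 0.0
s (587, -184, 63, 11, -70)
(588, -189, 64, 9, -71)
(597, -317, 43, 25, -24)
(686, -355, 43, 24, -2)
t 33.2 pos [547.  221.7 290.7] yaw_y 19.2 z [ 0.01   0.003 -1.   ] w 42.9 gf 0.0 F [ 0.8  0.  -0.6] q6 -0.08
(588, -186, 285, 19) travel [-398.5  -95.3    5. ] rot [0.6 0.  0.2]
(588, -186, 20, 19) travel [-398.3  -98.2  269.9] rot [0.6 0.  0.2]
```

```bash
python3 - <<'E'
from h import *
for n,f in(('top','t9'),('scene','s9')):
    im=cv2.imread(f'pics/{f}.png')[:,:,::-1].copy()
    hsv=cv2.cvtColor(im,cv2.COLOR_RGB2HSV);m=((hsv[:,:,1]<70)&(hsv[:,:,2]>140)).astype(np.uint8)
    for c in cv2.findContours(m,cv2.RETR_EXTERNAL,cv2.CHAIN_APPROX_NONE)[0]:
        w=np.array([ray(n,u,v,5.5)[:2] for u,v in c[:,0]],np.float32)
        r=cv2.minAreaRect(w)
        if 560<r[0][0]<800 and -330<r[0][1]<-60 and max(r[1])>25:print(n,[np.round(x) for x in r])
a=cv2.imread('pics/t9.png')[150:230,270:390];b=cv2.imread('pics/s9.png')[200:280,280:400]
cv2.imwrite('pics/b9.png',np.vstack([cv2.resize(x,(450,300),interpolation=cv2.INTER_CUBIC) for x in(a,b)]))
E
```

```text
top [array([ 588., -188.]), array([10., 66.]), np.float64(19.0)]
top [array([ 591., -318.]), array([34., 50.]), np.float64(88.0)]
top [array([ 666., -307.]), array([28., 32.]), np.float64(88.0)]
top [array([703., -73.]), array([ 3., 27.]), np.float64(28.0)]
top [array([722., -74.]), array([ 9., 38.]), np.float64(33.0)]
top [array([ 751., -191.]), array([ 9., 84.]), np.float64(19.0)]
top [array([ 785., -185.]), array([15., 88.]), np.float64(42.0)]
scene [array([ 671., -298.]), array([34., 35.]), np.float64(85.0)]
scene [array([ 587., -184.]), array([13., 65.]), np.float64(20.0)]
scene [array([ 751., -187.]), array([14., 84.]), np.float64(20.0)]
scene [array([ 784., -175.]), array([17., 98.]), np.float64(41.0)]
```

View pics/b9.png

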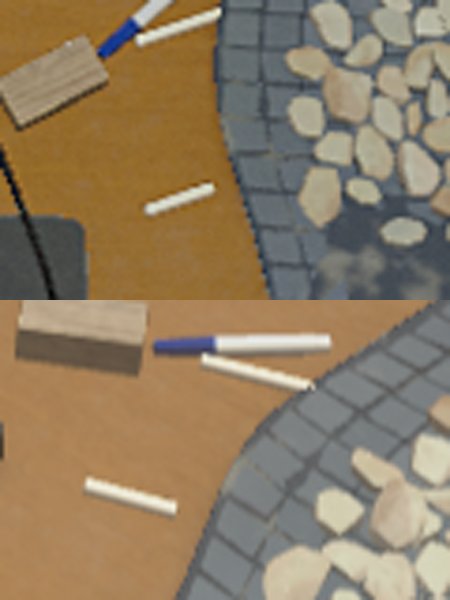

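```bash
python3 -m handwheel '[{"travel":[-57,-14,0],"rot":[0,0,0],"fingers":0.5},{"travel":[-114,-27,0],"rot":[0,0,0],"fingers":0.5},{"travel":[-171,-41,0],"rot":[0,0,0],"fingers":0.5},{"travel":[-228,-55,0],"rot":[0,0,0],"fingers":0.5},{"travel":[-285,-68,0],"rot":[0,0,0],"fingers":0.5},{"travel":[-342,-82,10],"rot":[0,0,0],"fingers":0.5},{"travel":[-398,-96,40],"rot":[0,0,0],"fingers":0.5},{"travel":[-398,-96,95],"rot":[0,0,0],"fingers":0.5},{"travel":[-398,-96,150],"rot":[0,0,0],"fingers":0.5},{"travel":[-398,-96,205],"rot":[0,0,0],"fingers":0.5},{"travel":[-398,-96,250],"rot":[0,0,0],"fingers":0.5},{"travel":[-398,-96,250],"rot":[0,0,0],"fingers":0.5}]'; python3 - <<'E'
from h import *
plan((587.5,-186.5,-23,19.5))
E
```

```text
time_s: 34.75
tool_pos: [582.3, -184.9, 30.7]
eef_rot: [-0.004, 0.579, 0.815, -0.001]
force: [0.4, -0.2, -0.7]
grip_width: 42.6
grasp_force: 0.0
t 34.8 pos [ 582.3 -184.9   30.7] yaw_y 19.2 z [-0.008  0.004 -1.   ] w 42.6 gf 0.0 F [ 0.4 -0.2 -0.7] q6 -0.77
(587.5, -186.5, -23, 19.5) travel [-3.5  4.8 53.6] rot [-0.4 -0.4 -0.3]
```

```bash
python3 -m handwheel '[{"travel":[-3,3,30],"rot":[0,0,0],"fingers":0.5},{"travel":[-3,3,50],"rot":[0,0,0],"fingers":0.5},{"travel":[-3,3,54],"rot":[0,0,0],"fingers":0.5},{"travel":[-3,3,54],"rot":[0,0,0],"fingers":0.5},{"travel":[-3,3,54],"rot":[0,0,0],"fingers":0},{"travel":[-3,3,54],"rot":[0,0,0],"fingers":0},{"travel":[-3,3,54],"rot":[0,0,0],"fingers":0},{"travel":[-3,3,54],"rot":[0,0,0],"fingers":0},{"travel":[-3,3,54],"rot":[0,0,0],"fingers":0},{"travel":[-3,3,20],"rot":[0,0,0],"fingers":0},{"travel":[-3,3,-40],"rot":[0,0,0],"fingers":0},{"travel":[-3,3,-60],"rot":[0,0,0],"fingers":0}]' 60; python3 - <<'E'
from h import *
plan((543.9,221,270,19.4))
E
```

```text
time_s: 36.25
tool_pos: [590.9, -189.0, 98.8]
eef_rot: [0.003, 0.579, 0.815, 0.001]
force: [-0.1, 0.4, -0.5]
grip_width: -0.2
grasp_force: 0.0
t 36.2 pos [ 590.9 -189.    98.8] yaw_y 19.2 z [ 0.006 -0.003 -1.   ] w -0.2 gf 0.0 F [-0.1  0.4 -0.5] q6 -0.77
(543.9, 221, 270, 19.4) travel [ 401.9   91.2 -172.6] rot [ 0.3  0.3 -0.2]
```

```bash
python3 -m handwheel '[{"travel":[0,0,0],"rot":[0,0,0],"fingers":0.5},{"travel":[0,-60,0],"rot":[0,0,0],"fingers":0.5},{"travel":[0,-120,0],"rot":[0,0,0],"fingers":0.5},{"travel":[0,-120,0],"rot":[0,0,0],"fingers":0.5}]'; python3 - <<'E'
from h import *
i2=snap('scene','s10.png')
for s in sticks('scene',i2,rng=(250,850,-420,50)): print('s',s)
im=snap('top','t10.png')
for s in sticks('top',im,rng=(250,850,-420,50)): print(s)
plan((587.5,-186.5,20,19.5))
E
```

```text
time_s: 36.75
tool_pos: [471.1, -227.4, 92.6]
eef_rot: [-0.003, 0.581, 0.814, -0.0]
force: [1.5, 0.2, 0.4]
grip_width: 42.5
grasp_force: 0.0
s (402, -418, 69, 21, -47)
s (493, -214, 64, 12, -70)
s (602, -140, 41, 10, 22)
s (751, -187, 84, 13, -70)
s (787, -178, 89, 17, -49)
(686, -355, 43, 24, -2)
(751, -192, 83, 8, -71)
(786, -185, 87, 13, -47)
t 36.9 pos [ 475.2 -227.6   93.6] yaw_y 19.1 z [-0.001  0.001 -1.   ] w 42.7 gf 0.0 F [ 0.8 -0.2 -0.7] q6 -0.93
(587.5, -186.5, 20, 19.5) travel [  2.  119.7  73.6] rot [-0.  -0.1 -0.4]
```

```bash
python3 -m handwheel '[{"travel":[0,0,-60],"rot":[0,0,0],"fingers":0.5},{"travel":[-50,0,-100],"rot":[0,0,0],"fingers":0.5},{"travel":[-110,0,-100],"rot":[0,0,0],"fingers":0.5},{"travel":[-160,0,-100],"rot":[0,0,0],"fingers":0.5},{"travel":[-160,0,-100],"rot":[0,0,0],"fingers":0.5}]'; python3 - <<'E'
from h import *
i2=snap('scene','s11.png')
for s in sticks('scene',i2,rng=(250,850,-420,50)): print('s',s)
im=snap('top','t11.png')
for s in sticks('top',im,rng=(250,850,-420,50)): print(s)
plan((491,-215,20,19.5))
E
```

```text
time_s: 37.48
tool_pos: [529.4, -381.2, 191.9]
eef_rot: [-0.001, 0.58, 0.815, 0.0]
force: [0.5, -0.1, -0.7]
grip_width: 43.0
grasp_force: 0.0
s (494, -214, 63, 12, -70)
s (751, -187, 84, 13, -71)
s (787, -178, 89, 17, -49)
s (817, -305, 51, 12, 19)
(494, -218, 63, 9, -70)
(597, -318, 43, 24, -20)
(686, -355, 43, 24, -2)
(751, -192, 83, 8, -71)
(786, -185, 87, 13, -47)
t 37.6 pos [ 528.9 -378.2  192.9] yaw_y 19.2 z [-0.001  0.002 -1.   ] w 42.8 gf 0.0 F [-0.4 -0.4  0. ] q6 -1.07
(491, -215, 20, 19.5) travel [166.2  18.  173.3] rot [-0.  -0.1 -0.3]
```

```bash
python3 -m handwheel '[{"travel":[50,6,20],"rot":[0,0,0],"fingers":0.5},{"travel":[110,13,40],"rot":[0,0,0],"fingers":0.5},{"travel":[165,20,60],"rot":[0,0,0],"fingers":0.5},{"travel":[165,20,110],"rot":[0,0,0],"fingers":0.5},{"travel":[165,20,160],"rot":[0,0,0],"fingers":0.5},{"travel":[165,20,160],"rot":[0,0,0],"fingers":0.5},{"travel":[165,20,160],"rot":[0,0,0],"fingers":0.5}]'; python3 - <<'E'
from h import *
plan((494,-216,-23,20))
E
```

```text
time_s: 38.45
tool_pos: [494.1, -216.3, 36.3]
eef_rot: [0.001, 0.579, 0.815, 0.0]
force: [-0.3, -0.2, 0.4]
grip_width: 42.6
grasp_force: 0.0
t 38.5 pos [ 494.1 -216.3   36.3] yaw_y 19.2 z [ 0.002 -0.001 -1.   ] w 42.6 gf 0.0 F [-0.3 -0.2  0.4] q6 -0.89
(494, -216, -23, 20) travel [ 0.4 -0.1 59.3] rot [ 0.1  0.1 -0.8]
```

```bash
python3 -m handwheel '[{"travel":[0,0,35],"rot":[0,0,-1],"fingers":0.5},{"travel":[0,0,55],"rot":[0,0,-1],"fingers":0.5},{"travel":[0,0,60],"rot":[0,0,-1],"fingers":0.5},{"travel":[0,0,60],"rot":[0,0,-1],"fingers":0.5},{"travel":[0,0,60],"rot":[0,0,-1],"fingers":0},{"travel":[0,0,60],"rot":[0,0,-1],"fingers":0},{"travel":[0,0,60],"rot":[0,0,-1],"fingers":0},{"travel":[0,0,60],"rot":[0,0,-1],"fingers":0},{"travel":[0,0,60],"rot":[0,0,-1],"fingers":0},{"travel":[0,0,20],"rot":[0,0,-1],"fingers":0},{"travel":[0,0,-40],"rot":[0,0,-1],"fingers":0},{"travel":[0,0,-60],"rot":[0,0,-1],"fingers":0}]' 60; python3 - <<'E'
from h import *
plan((543.9,221,270,19.4))
E
```

```text
time_s: 39.95
tool_pos: [494.7, -217.3, 98.6]
eef_rot: [0.003, 0.572, 0.82, 0.0]
force: [0.3, 0.2, -0.8]
grip_width: 7.9
grasp_force: 59.1
t 40.0 pos [ 494.7 -217.3   98.6] yaw_y 20.2 z [ 0.006 -0.003 -1.   ] w 7.9 gf 59.1 F [ 0.3  0.2 -0.8] q6 -0.91
(543.9, 221, 270, 19.4) travel [ 393.5  198.1 -172.6] rot [0.2 0.3 0.8]
```

```bash
python3 -m handwheel '[{"travel":[0,0,-60],"rot":[0,0,0],"fingers":0},{"travel":[0,0,-120],"rot":[0,0,0],"fingers":0},{"travel":[10,5,-175],"rot":[0,0,0],"fingers":0},{"travel":[60,30,-180],"rot":[0,0,1],"fingers":0},{"travel":[112,56,-180],"rot":[0,0,1],"fingers":0},{"travel":[164,82,-180],"rot":[0,0,1],"fingers":0},{"travel":[216,108,-180],"rot":[0,0,1],"fingers":0},{"travel":[268,134,-180],"rot":[0,0,1],"fingers":0},{"travel":[320,160,-172],"rot":[0,0,1],"fingers":0},{"travel":[372,186,-172],"rot":[0,0,1],"fingers":0},{"travel":[393,198,-140],"rot":[0,0,1],"fingers":0},{"travel":[393,198,-120],"rot":[0,0,1],"fingers":0}]'; python3 - <<'E'
from h import *
plan((543.9,221,65,19.4))
E
```

```text
time_s: 41.45
tool_pos: [542.4, 223.0, 213.2]
eef_rot: [-0.001, 0.578, 0.816, -0.0]
force: [0.1, -0.7, 0.4]
grip_width: 8.1
grasp_force: 59.1
t 41.5 pos [542.4 223.  213.2] yaw_y 19.4 z [-0.001  0.    -1.   ] w 8.1 gf 59.1 F [ 0.1 -0.7  0.4] q6 -0.08
(543.9, 221, 65, 19.4) travel [ -2.4   0.9 148.2] rot [-0.1 -0.  -0. ]
```

```bash
python3 -m handwheel '[{"travel":[-1,1,50],"rot":[0,0,0],"fingers":0},{"travel":[-1,1,95],"rot":[0,0,0],"fingers":0},{"travel":[-1,1,125],"rot":[0,0,0],"fingers":0},{"travel":[-1,1,146],"rot":[0,0,0],"fingers":0},{"travel":[-1,1,146],"rot":[0,0,0],"fingers":0},{"travel":[-1,1,146],"rot":[0,0,0],"fingers":0.23},{"travel":[-1,1,146],"rot":[0,0,0],"fingers":0.23},{"travel":[-1,1,146],"rot":[0,0,0],"fingers":0.23},{"travel":[-1,1,90],"rot":[0,0,0],"fingers":0.23},{"travel":[-1,1,30],"rot":[0,0,0],"fingers":0.23},{"travel":[-1,1,-30],"rot":[0,0,0],"fingers":0.3},{"travel":[-1,1,-70],"rot":[0,0,0],"fingers":0.3}]'; python3 - <<'E'
from h import *
i2=snap('scene','s12.png')
for s in sticks('scene',i2,rng=(250,850,-420,50)): print('s',s)
im=snap('top','t12.png')
for s in sticks('top',im,rng=(250,850,-420,50)): print(s)
plan((590,-187,285,19),(759,-212,20,19.5))
E
```

```text
time_s: 42.95
tool_pos: [544.9, 220.4, 288.6]
eef_rot: [0.001, 0.579, 0.815, 0.002]
force: [0.4, -0.2, -0.5]
grip_width: 25.5
grasp_force: 0.0
s (751, -187, 84, 12, -70)
s (788, -179, 88, 17, -49)
(597, -318, 43, 23, -20)
(686, -355, 43, 24, -2)
(751, -192, 83, 8, -71)
(786, -185, 87, 13, -47)
t 43.0 pos [546.3 220.8 290.7] yaw_y 19.2 z [ 0.011  0.003 -1.   ] w 25.4 gf 0.0 F [ 0.7  0.6 -0.3] q6 -0.08
(590, -187, 285, 19) travel [-399.5  -92.8    5. ] rot [0.6 0.  0.2]
(759, -212, 20, 19.5) travel [-478.4   55.7  271.7] rot [ 0.6  0.  -0.3]
```

```bash
python3 -m handwheel '[{"travel":[-57,-13,0],"rot":[0,0,0],"fingers":0.3},{"travel":[-114,-27,0],"rot":[0,0,0],"fingers":0.3},{"travel":[-171,-40,0],"rot":[0,0,0],"fingers":0.3},{"travel":[-228,-53,0],"rot":[0,0,0],"fingers":0.3},{"travel":[-285,-66,0],"rot":[0,0,0],"fingers":0.3},{"travel":[-342,-80,20],"rot":[0,0,0],"fingers":0.3},{"travel":[-400,-90,50],"rot":[0,0,0],"fingers":0.3},{"travel":[-420,-60,100],"rot":[0,0,0],"fingers":0.3},{"travel":[-440,-20,140],"rot":[0,0,0],"fingers":0.3},{"travel":[-460,20,170],"rot":[0,0,0],"fingers":0.3},{"travel":[-478,55,190],"rot":[0,0,0],"fingers":0.3},{"travel":[-478,55,210],"rot":[0,0,0],"fingers":0.3}]'; python3 - <<'E'
from h import *
plan((759,-212,-23,19.5));plan((757,-207,-23,19.5))
E
```

```text
time_s: 44.55
tool_pos: [754.7, -212.9, 70.3]
eef_rot: [-0.001, 0.579, 0.815, -0.0]
force: [-0.4, -0.7, -0.2]
grip_width: 25.4
grasp_force: 0.0
t 44.5 pos [ 754.7 -212.9   70.3] yaw_y 19.2 z [-0.002  0.001 -1.   ] w 25.4 gf 0.0 F [-0.4 -0.7 -0.2] q6 -0.71
(759, -212, -23, 19.5) travel [-0.8  4.5 93.3] rot [-0.1 -0.1 -0.3]
t 44.5 pos [ 754.7 -212.9   70.3] yaw_y 19.2 z [-0.002  0.001 -1.   ] w 25.4 gf 0.0 F [-0.4 -0.7 -0.2] q6 -0.71
(757, -207, -23, 19.5) travel [ 4.6  4.3 93.3] rot [-0.1 -0.1 -0.3]
```

```bash
python3 -m handwheel '[{"travel":[1,3,40],"rot":[0,0,0],"fingers":0.3},{"travel":[1,3,65],"rot":[0,0,0],"fingers":0.3},{"travel":[1,3,65],"rot":[0,0,0],"fingers":0.3},{"travel":[1,3,65],"rot":[0,0,0],"fingers":0.3}]'; python3 - <<'E'
from h import *
plan((758,-210,-23,19.5))
E
```

```text
time_s: 45.05
tool_pos: [756.6, -211.5, 10.8]
eef_rot: [0.001, 0.579, 0.815, 0.0]
force: [-0.8, 0.4, 0.1]
grip_width: 25.8
grasp_force: 0.0
t 45.0 pos [ 756.6 -211.5   10.8] yaw_y 19.2 z [ 0.002 -0.001 -1.   ] w 25.8 gf 0.0 F [-0.8  0.4  0.1] q6 -0.7
(758, -210, -23, 19.5) travel [ 1.   1.8 33.8] rot [ 0.1  0.1 -0.3]
```

```bash
python3 -m handwheel '[{"travel":[1,2,20],"rot":[0,0,0],"fingers":0.3},{"travel":[1,2,30],"rot":[0,0,0],"fingers":0.3},{"travel":[1,2,34],"rot":[0,0,0],"fingers":0.3},{"travel":[1,2,34],"rot":[0,0,0],"fingers":0.3},{"travel":[1,2,34],"rot":[0,0,0],"fingers":0},{"travel":[1,2,34],"rot":[0,0,0],"fingers":0},{"travel":[1,2,34],"rot":[0,0,0],"fingers":0},{"travel":[1,2,34],"rot":[0,0,0],"fingers":0},{"travel":[1,2,34],"rot":[0,0,0],"fingers":0}]' 60
```

```text
time_s: 46.18
tool_pos: [757.9, -209.7, -24.0]
eef_rot: [0.0, 0.579, 0.815, 0.0]
force: [0.6, -0.0, 2.8]
grip_width: 8.3
grasp_force: 58.9
```

```bash
python3 -m handwheel '[{"travel":[0,0,-50],"rot":[0,0,0],"fingers":0},{"travel":[0,-10,-100],"rot":[0,0,0],"fingers":0},{"travel":[0,-55,-140],"rot":[0,0,0],"fingers":0},{"travel":[10,-100,-180],"rot":[0,0,0],"fingers":0},{"travel":[20,-150,-215],"rot":[0,0,0],"fingers":0},{"travel":[30,-180,-260],"rot":[0,0,0],"fingers":0},{"travel":[30,-180,-305],"rot":[0,0,0],"fingers":0},{"travel":[30,-180,-305],"rot":[0,0,0],"fingers":0}]'; python3 - <<'E'
from h import *
plan((551,201,280,19.4))
E
```

```text
time_s: 47.18
tool_pos: [578.6, -241.2, 285.2]
eef_rot: [0.004, 0.58, 0.815, 0.0]
force: [-0.1, 0.6, -0.0]
grip_width: 8.0
grasp_force: 58.7
t 47.2 pos [ 578.6 -241.2  285.2] yaw_y 19.2 z [ 0.007 -0.004 -1.   ] w 8.0 gf 58.7 F [-0.1  0.6 -0. ] q6 -0.85
(551, 201, 280, 19.4) travel [426.8 119.    3.3] rot [ 0.3  0.3 -0.2]
```

```bash
python3 -m handwheel '[{"travel":[56,16,0],"rot":[0,0,0],"fingers":0},{"travel":[112,31,0],"rot":[0,0,0],"fingers":0},{"travel":[168,47,0],"rot":[0,0,0],"fingers":0},{"travel":[224,63,0],"rot":[0,0,0],"fingers":0},{"travel":[280,78,0],"rot":[0,0,0],"fingers":0},{"travel":[336,94,0],"rot":[0,0,0],"fingers":0},{"travel":[392,109,0],"rot":[0,0,0],"fingers":0},{"travel":[427,119,20],"rot":[0,0,0],"fingers":0},{"travel":[427,119,60],"rot":[0,0,0],"fingers":0},{"travel":[427,119,80],"rot":[0,0,0],"fingers":0},{"travel":[427,119,80],"rot":[0,0,0],"fingers":0}]'; python3 - <<'E'
from h import *
plan((551,201,65,19.4))
i2=snap('scene','s13.png')
a=i2[110:190,160:250]
cv2.imwrite('pics/s13c.png',cv2.resize(a,(450,400),interpolation=cv2.INTER_CUBIC)[:,:,::-1])
for n in('scene',):
    for s in sticks(n,i2,z=200,rng=(400,700,50,350)): print(s)
E
```

```text
time_s: 48.55
tool_pos: [548.2, 201.9, 197.8]
eef_rot: [-0.002, 0.579, 0.815, -0.002]
force: [-0.5, 0.9, -0.2]
grip_width: 8.3
grasp_force: 58.7
t 48.5 pos [548.2 201.9 197.8] yaw_y 19.2 z [-0.006 -0.001 -1.   ] w 8.3 gf 58.7 F [-0.5  0.9 -0.2] q6 -0.11
(551, 201, 65, 19.4) travel [ -1.9   3.1 132.8] rot [-0.3 -0.  -0.2]
(565, 278, 48, 14, -68)
```

```bash
python3 -m handwheel '[{"travel":[-1,2,50],"rot":[0,0,0],"fingers":0},{"travel":[-1,2,75],"rot":[0,0,0],"fingers":0},{"travel":[-1,2,95],"rot":[0,0,0],"fingers":0},{"travel":[-1,2,115],"rot":[0,0,0],"fingers":0},{"travel":[-1,2,130],"rot":[0,0,0],"fingers":0},{"travel":[-1,2,130],"rot":[0,0,0],"fingers":0}]'
```

```text
time_s: 49.35
tool_pos: [551.8, 201.5, 70.2]
eef_rot: [-0.0, 0.579, 0.815, -0.0]
force: [0.8, 0.3, -0.7]
grip_width: 8.3
grasp_force: 58.7
```

```bash
python3 -m handwheel '[{"travel":[0,0,0],"rot":[0,0,0],"fingers":0.23},{"travel":[0,0,0],"rot":[0,0,0],"fingers":0.23},{"travel":[0,0,0],"rot":[0,0,0],"fingers":0.23},{"travel":[0,0,-60],"rot":[0,0,0],"fingers":0.23},{"travel":[0,0,-120],"rot":[0,0,0],"fingers":0.23},{"travel":[0,0,-160],"rot":[0,0,0],"fingers":0.5},{"travel":[-60,0,-190],"rot":[0,0,0],"fingers":0.6},{"travel":[-110,0,-200],"rot":[0,0,0],"fingers":0.6},{"travel":[-110,0,-200],"rot":[0,0,0],"fingers":0.6}]'; python3 - <<'E'
from h import *
im=snap('top','t14.png');i2=snap('scene','s14.png')
for s in sticks('top',im,z=40,rng=(450,650,100,320)): print(s)
for s in sticks('top',im,rng=(250,850,-420,50)): print(s)
def blob(n,im,p,r,z):
    u,v=proj(n,p).round().astype(int);g=im[v-r:v+r,u-r:u+r].max(2);m=(g<75).astype(np.uint8)
    k,l,st,ce=cv2.connectedComponentsWithStats(m);i=1+np.argmax(st[1:,4]);c=ce[i]+[u-r,v-r];print(n,st[i],ray(n,*c,z).round(1))
blob('top',im,(494,371,150),10,150);blob('scene',i2,(494,374,148),14,147)
a=im[150:260,110:230];b=i2[110:230,120:250]
cv2.imwrite('pics/b14.png',np.hstack([cv2.resize(x,(400,400),interpolation=cv2.INTER_CUBIC) for x in(a,b)])[:,:,::-1])
plan((494,371,270,19.4))
E
```

```text
time_s: 50.48
tool_pos: [589.5, 94.4, 271.8]
eef_rot: [0.001, 0.581, 0.814, 0.001]
force: [0.4, 0.2, -0.3]
grip_width: 51.2
grasp_force: 0.0
(507, 129, 47, 13, -89)
(532, 160, 48, 18, 57)
(535, 108, 64, 10, -89)
(583, 272, 77, 3, -71)
(637, 214, 52, 10, 0)
(537, 41, 45, 17, 1)
(597, -318, 43, 24, -24)
(649, 45, 53, 10, 1)
(686, -355, 43, 24, -2)
(783, 48, 48, 21, 1)
(793, -185, 88, 13, -53)
top [ 9  8  7  7 42] [490.7 363.4 150. ]
scene [10 12  8 12 74] [485.  361.9 147. ]
t 50.6 pos [588.   97.6 270.5] yaw_y 19.1 z [-0.     0.001 -1.   ] w 51.1 gf 0.0 F [-0.4 -0.2 -0.3] q6 -0.3
(494, 371, 270, 19.4) travel [289.1   0.7   0.7] rot [-0.  -0.  -0.3]
```

View pics/b14.png

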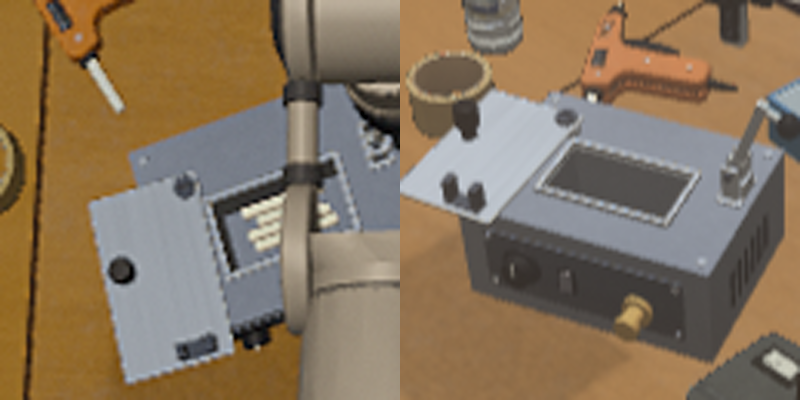

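```bash
python3 - <<'E'
from h import *
print(ray('top',146.3,223.8,150),ray('scene',141.2,145.2,146))
plan((489,367,127,19.4))
E
```

```text
[491.94735818 362.31808622 150.        ] [485.52170341 361.81852405 146.        ]
t 50.6 pos [588.   97.6 270.5] yaw_y 19.1 z [-0.     0.001 -1.   ] w 51.1 gf 0.0 F [-0.4 -0.2 -0.3] q6 -0.3
(489, 367, 127, 19.4) travel [286.8  -5.3 143.7] rot [-0.  -0.  -0.3]
```

```bash
python3 -m handwheel '[{"travel":[58,-1,0],"rot":[0,0,0],"fingers":0.6},{"travel":[116,-2,0],"rot":[0,0,0],"fingers":0.6},{"travel":[174,-3,0],"rot":[0,0,0],"fingers":0.6},{"travel":[232,-4,0],"rot":[0,0,0],"fingers":0.6},{"travel":[284,-6,20],"rot":[0,0,0],"fingers":0.6},{"travel":[284,-6,70],"rot":[0,0,0],"fingers":0.6},{"travel":[284,-6,110],"rot":[0,0,0],"fingers":0.6},{"travel":[284,-6,110],"rot":[0,0,0],"fingers":0.6}]'; python3 - <<'E'
from h import *
plan((489,364,107,19.4))
E
```

```text
time_s: 51.58
tool_pos: [485.9, 364.3, 157.3]
eef_rot: [-0.002, 0.579, 0.816, -0.004]
force: [0.8, -0.6, -0.0]
grip_width: 51.2
grasp_force: 0.0
t 51.6 pos [485.9 364.3 157.3] yaw_y 19.3 z [-0.007 -0.004 -1.   ] w 51.2 gf 0.0 F [ 0.8 -0.6 -0. ] q6 0.18
(489, 364, 107, 19.4) travel [-1.2  3.2 50.2] rot [-0.5  0.1 -0.1]
```

```bash
python3 -m handwheel '[{"travel":[0,1,30],"rot":[0,0,0],"fingers":0.6},{"travel":[0,1,50],"rot":[0,0,0],"fingers":0.6},{"travel":[0,1,50],"rot":[0,0,0],"fingers":0.6},{"travel":[0,1,50],"rot":[0,0,0],"fingers":0.15},{"travel":[0,1,50],"rot":[0,0,0],"fingers":0.15},{"travel":[0,1,50],"rot":[0,0,0],"fingers":0.15},{"travel":[0,1,50],"rot":[0,0,0],"fingers":0.15},{"travel":[0,1,50],"rot":[0,0,0],"fingers":0.15}]' 30
```

```text
time_s: 52.58
tool_pos: [490.8, 365.3, 112.7]
eef_rot: [0.0, 0.579, 0.815, 0.002]
force: [-2.5, 1.3, 6.3]
grip_width: 22.6
grasp_force: 29.6
```

```bash
python3 -m handwheel '[{"travel":[2.5,3,0],"rot":[0,0,0],"fingers":0.15},{"travel":[5,6,0],"rot":[0,0,0],"fingers":0.15},{"travel":[5,6,0],"rot":[0,0,0],"fingers":0.15},{"travel":[5,6,0],"rot":[0,0,0],"fingers":0.15}]'
```

```text
time_s: 53.08
tool_pos: [494.5, 371.3, 112.6]
eef_rot: [0.0, 0.58, 0.815, 0.001]
force: [-2.5, -1.2, 6.8]
grip_width: 22.6
grasp_force: 30.7
```

```bash
python3 -m handwheel '[{"travel":[2,3,0],"rot":[0,0,0],"fingers":0.15},{"travel":[3,6,0],"rot":[0,0,0],"fingers":0.15},{"travel":[3,6,0],"rot":[0,0,0],"fingers":0.15},{"travel":[3,6,0],"rot":[0,0,0],"fingers":0.15}]'
```

```text
time_s: 53.58
tool_pos: [494.5, 371.8, 112.4]
eef_rot: [-0.001, 0.579, 0.815, -0.006]
force: [-18.8, -17.2, 18.7]
grip_width: 22.1
grasp_force: 32.5
```

```bash
python3 -m handwheel '[{"travel":[-5,-9,0],"rot":[0,0,0],"fingers":0.15},{"travel":[-13,-19,0],"rot":[0,0,0],"fingers":0.15},{"travel":[-22,-28,0],"rot":[0,0,0],"fingers":0.15},{"travel":[-38,-38,0],"rot":[0,0,0],"fingers":0.15},{"travel":[-55,-45,0],"rot":[0,0,0],"fingers":0.15},{"travel":[-73,-49,0],"rot":[0,0,0],"fingers":0.15},{"travel":[-91,-49,0],"rot":[0,0,0],"fingers":0.15},{"travel":[-109,-45,0],"rot":[0,0,0],"fingers":0.15},{"travel":[-126,-38,0],"rot":[0,0,0],"fingers":0.15},{"travel":[-134,-33,0],"rot":[0,0,0],"fingers":0.15},{"travel":[-141,-27,0],"rot":[0,0,0],"fingers":0.15},{"travel":[-141,-27,0],"rot":[0,0,0],"fingers":0.15}]'; python3 -c "
from h import *
plan((520.5,234,110,19.4))"
```

```text
time_s: 55.08
tool_pos: [515.0, 227.4, 111.9]
eef_rot: [-0.001, 0.579, 0.815, -0.008]
force: [-20.6, -25.2, 25.4]
grip_width: 20.0
grasp_force: 29.9
t 55.1 pos [515.  227.4 111.9] yaw_y 19.2 z [-0.011 -0.011 -1.   ] w 20.0 gf 29.9 F [-20.6 -25.2  25.4] q6 -0.05
(520.5, 234, 110, 19.4) travel [4.5 7.4 1.8] rot [-0.8  0.4 -0.2]
```

```bash
python3 -m handwheel '[{"travel":[0,0,-2],"rot":[0,0,0],"fingers":0.6},{"travel":[0,0,-2],"rot":[0,0,0],"fingers":0.6},{"travel":[0,0,-2],"rot":[0,0,0],"fingers":0.6},{"travel":[0,0,-60],"rot":[0,0,0],"fingers":0.6},{"travel":[0,0,-110],"rot":[0,0,0],"fingers":0.6},{"travel":[-60,0,-160],"rot":[0,0,0],"fingers":0.1},{"travel":[-120,0,-160],"rot":[0,0,0],"fingers":0.1},{"travel":[-150,0,-160],"rot":[0,0,0],"fingers":0.1}]'; python3 - <<'E'
from h import *
plan()
i0=cv2.imread('pics/scene0.png')[:,:,::-1].astype(int);i1=snap('scene','s15.png').astype(int)
t0=cv2.imread('pics/top0.png')[:,:,::-1].astype(int);t1=snap('top','t15.png').astype(int)
def dark(n,im,p,r):
    u,v=proj(n,p).round().astype(int);m=(im[v-r:v+r,u-r:u+r].max(2)<75).astype(np.uint8)
    k,l,st,ce=cv2.connectedComponentsWithStats(m);j=1+np.argmin([np.hypot(*(c-r))-.05*s[4] for c,s in zip(ce[1:],st[1:])]);print(n,'knob px',(ce[j]+[u-r,v-r]).round(2),st[j])
for im in(i0,i1): dark('scene',im,(520.5,236,146),12)
for im in(t0,t1): dark('top',im,(520.5,231,150),10)
# light-plate mask centroid/diff
for a,b,(x0,y0,x1,y1) in((i0,i1,(140,135,225,185)),(t0,t1,(155,180,225,235))):
    d=np.abs(a-b).sum(2)[y0:y1,x0:x1]>90;ys,xs=np.nonzero(d);print(d.sum(),xs.mean()+x0,ys.mean()+y0,xs.min()+x0,xs.max()+x0,ys.min()+y0,ys.max()+y0)
    pl=lambda im:((im.min(2)>150)[y0:y1,x0:x1]).sum();print('plate',pl(a),pl(b))
E
```

```text
time_s: 56.08
tool_pos: [570.1, 90.2, 271.7]
eef_rot: [0.001, 0.58, 0.815, 0.001]
force: [-0.6, 0.5, 0.1]
grip_width: 8.6
grasp_force: 0.0
t 56.1 pos [570.1  90.2 271.7] yaw_y 19.2 z [ 0.003 -0.    -1.   ] w 8.6 gf 0.0 F [-0.6  0.5  0.1] q6 -0.31
scene knob px [179.74 158.03] [ 8  8  8 12 73]
scene knob px [174.73 158.89] [ 3  9  8 12 75]
top knob px [188.12 215.02] [ 6  7  7  7 41]
top knob px [185.56 218.84] [ 3 11  8  7 43]
570 191.7263157894737 160.8578947368421 152 224 142 179
plate 1121 1173
1006 202.50596421471172 208.93538767395626 162 224 180 234
plate 1398 1069
```

```bash
python3 - <<'E'
from h import *
a=ray('top',188.12,215.02,150);b=ray('top',185.56,218.84,150);c=ray('scene',179.74,158.03,146);d=ray('scene',174.73,158.89,146)
print(b-a,d-c)
plan((509,242,270,-30),(509,242,116,-30))
E
```

```text
[-11.99789161   7.51932118   0.        ] [-11.77465923   7.5428948    0.        ]
t 56.2 pos [570.3  88.6 270.5] yaw_y 18.9 z [ 0.001 -0.001 -1.   ] w 8.4 gf 0.0 F [-0.5  0.9 -0.7] q6 -0.31
(509, 242, 270, -30) travel [165.   -8.2   0.3] rot [ 0.1  0.1 48.9]
(509, 242, 116, -30) travel [165.2  -8.2 154.3] rot [ 0.1  0.1 48.9]
```

```bash
python3 -m handwheel '[{"travel":[55,-3,0],"rot":[0,0,10],"fingers":0.6},{"travel":[110,-5,0],"rot":[0,0,20],"fingers":0.6},{"travel":[165,-8,0],"rot":[0,0,30],"fingers":0.6},{"travel":[165,-8,0],"rot":[0,0,40],"fingers":0.6},{"travel":[165,-8,40],"rot":[0,0,49],"fingers":0.6},{"travel":[165,-8,90],"rot":[0,0,49],"fingers":0.6},{"travel":[165,-8,90],"rot":[0,0,49],"fingers":0.6},{"travel":[165,-8,90],"rot":[0,0,49],"fingers":0.6}]'; python3 - <<'E'
from h import *
plan((509,242,116,-30))
E
```

```text
time_s: 57.18
tool_pos: [508.0, 246.2, 182.4]
eef_rot: [0.0, 0.865, 0.502, 0.001]
force: [0.2, 0.6, 1.3]
grip_width: 51.3
grasp_force: 0.0
t 57.2 pos [508.  246.2 182.4] yaw_y -29.8 z [ 0.002  0.001 -1.   ] w 51.3 gf 0.0 F [0.2 0.6 1.3] q6 0.84
(509, 242, 116, -30) travel [-3.3  2.8 66.4] rot [ 0.1 -0.1  0.2]
```

```bash
python3 -m handwheel '[{"travel":[-3,2,40],"rot":[0,0,0],"fingers":0.6},{"travel":[-3,2,66],"rot":[0,0,0],"fingers":0.6},{"travel":[-3,2,66],"rot":[0,0,0],"fingers":0.6},{"travel":[-3,2,66],"rot":[0,0,0],"fingers":0.15},{"travel":[-3,2,66],"rot":[0,0,0],"fingers":0.15},{"travel":[-3,2,66],"rot":[0,0,0],"fingers":0.15},{"travel":[-3,2,66],"rot":[0,0,0],"fingers":0.15},{"travel":[-3,2,66],"rot":[0,0,0],"fingers":0.15}]' 30
```

```text
time_s: 58.18
tool_pos: [508.8, 242.3, 117.0]
eef_rot: [0.0, 0.865, 0.501, 0.002]
force: [-1.3, 0.5, 6.1]
grip_width: 21.9
grasp_force: 29.3
```

```bash
python3 -m handwheel '[{"travel":[0,4,0],"rot":[0,0,0],"fingers":0.15},{"travel":[0,8,0],"rot":[0,0,0],"fingers":0.15},{"travel":[-1,12,0],"rot":[0,0,0],"fingers":0.15},{"travel":[-1,15,0],"rot":[0,0,0],"fingers":0.15},{"travel":[-1,15,0],"rot":[0,0,0],"fingers":0.15},{"travel":[-1,15,0],"rot":[0,0,0],"fingers":0.15}]'
```

```text
time_s: 58.92
tool_pos: [519.5, 233.2, 116.9]
eef_rot: [0.0, 0.865, 0.502, 0.0]
force: [-5.9, -2.4, 10.2]
grip_width: 22.0
grasp_force: 29.7
```

```bash
python3 -m handwheel '[{"travel":[0,2,0],"rot":[0,0,0],"fingers":0.15},{"travel":[0,5,0],"rot":[0,0,0],"fingers":0.15},{"travel":[0,5,0],"rot":[0,0,0],"fingers":0.15},{"travel":[0,5,0],"rot":[0,0,0],"fingers":0.15}]'
```

```text
time_s: 59.42
tool_pos: [520.1, 233.0, 116.8]
eef_rot: [-0.003, 0.865, 0.502, -0.002]
force: [-17.9, 5.0, 16.3]
grip_width: 22.1
grasp_force: 30.8
```

```bash
python3 -m handwheel '[{"travel":[0,-3,-1],"rot":[0,0,0],"fingers":0.15},{"travel":[0,-3,-1],"rot":[0,0,0],"fingers":0.6},{"travel":[0,-3,-1],"rot":[0,0,0],"fingers":0.6},{"travel":[0,-3,-1],"rot":[0,0,0],"fingers":0.6},{"travel":[0,-3,-60],"rot":[0,0,0],"fingers":0.6},{"travel":[0,-3,-110],"rot":[0,0,0],"fingers":0.6},{"travel":[0,-3,-155],"rot":[0,0,-10],"fingers":0.6},{"travel":[-50,10,-155],"rot":[0,0,-20],"fingers":0.6},{"travel":[-100,30,-155],"rot":[0,0,-30],"fingers":0.6},{"travel":[-120,60,-155],"rot":[0,0,-40],"fingers":0.6},{"travel":[-120,60,-155],"rot":[0,0,-49],"fingers":0.6}]'; python3 - <<'E'
from h import *
i1=snap('scene','s16.png').astype(int);t1=snap('top','t16.png').astype(int)
i0=cv2.imread('pics/scene0.png')[:,:,::-1].astype(int);t0=cv2.imread('pics/top0.png')[:,:,::-1].astype(int)
def dark(n,im,p,r):
    u,v=proj(n,p).round().astype(int);m=(im[v-r:v+r,u-r:u+r].max(2)<75).astype(np.uint8)
    k,l,st,ce=cv2.connectedComponentsWithStats(m);j=1+np.argmin([np.hypot(*(c-r))-.05*s[4] for c,s in zip(ce[1:],st[1:])]);print(n,'knob px',(ce[j]+[u-r,v-r]).round(2),st[j])
for im in(i0,i1): dark('scene',im,(520.5,236,146),12)
for im in(t0,t1): dark('top',im,(520.5,231,150),10)
# latch ball now
s4=cv2.imread('pics/s4.png')[:,:,::-1].astype(int);print(np.abs(s4-i1)[135:165,230:260].max())
plan((624,87,270,19.4))
E
```

```text
time_s: 60.8
tool_pos: [517.6, 94.4, 269.7]
eef_rot: [0.0, 0.579, 0.815, 0.0]
force: [-0.2, 0.3, 0.5]
grip_width: 51.3
grasp_force: 0.0
scene knob px [179.74 158.03] [ 8  8  8 12 73]
scene knob px [180.3  157.97] [ 9  8  8 12 74]
top knob px [188.12 215.02] [ 6  7  7  7 41]
top knob px [188.32 214.84] [ 6  7  8  7 44]
3
t 60.9 pos [517.   96.2 269.6] yaw_y 19.1 z [ 0.  0. -1.] w 51.6 gf 0.0 F [-1.4 -0.1  0.7] q6 -0.3
(624, 87, 270, 19.4) travel [-43.8  98.1  -0.4] rot [ 0.  -0.  -0.3]
```

```bash
python3 -m handwheel '[{"travel":[-20,45,0],"rot":[0,0,0],"fingers":0.5},{"travel":[-44,96,0],"rot":[0,0,0],"fingers":0.5},{"travel":[-45,99,30],"rot":[0,0,0],"fingers":0.5},{"travel":[-45,99,30],"rot":[0,0,0],"fingers":0.5},{"travel":[-45,99,30],"rot":[0,0,0],"fingers":0.5}]'; python3 - <<'E'
from h import *
print(ray('scene',246,147.6,190.8))
plan((626,84.3,153,19.4))
E
```

```text
time_s: 61.52
tool_pos: [624.7, 87.5, 240.6]
eef_rot: [0.0, 0.58, 0.815, 0.0]
force: [-0.3, 0.1, 0.5]
grip_width: 42.7
grasp_force: 0.0
[626.61559085  87.1893248  190.8       ]
t 61.5 pos [624.7  87.5 240.6] yaw_y 19.1 z [ 0.001  0.    -1.   ] w 42.7 gf 0.0 F [-0.3  0.1  0.5] q6 -0.32
(626, 84.3, 153, 19.4) travel [-3.4  0.1 87.6] rot [ 0.   0.  -0.3]
```

```bash
python3 -m handwheel '[{"travel":[-3,0,40],"rot":[0,0,0],"fingers":0.5},{"travel":[-3,0,70],"rot":[0,0,0],"fingers":0.5},{"travel":[-3,0,87],"rot":[0,0,0],"fingers":0.5},{"travel":[-3,0,87],"rot":[0,0,0],"fingers":0.5},{"travel":[-3,0,87],"rot":[0,0,0],"fingers":0.1},{"travel":[-3,0,87],"rot":[0,0,0],"fingers":0.1},{"travel":[-3,0,87],"rot":[0,0,0],"fingers":0.1},{"travel":[-3,0,87],"rot":[0,0,0],"fingers":0.1},{"travel":[-3,0,87],"rot":[0,0,0],"fingers":0.1}]' 30; python3 - <<'E'
import numpy as np
a=np.arctan2(28,68)
for t in (1.75,1.55,1.35,1.15,.95,.75,.55,.35,.2,.1,0.03,0):print(t,'left',(73.54*(np.cos(a+t)-np.cos(a+1.95))).round(0),'up',(73.54*(np.sin(a+t)-np.sin(a+1.95))).round(0))
E
```

```text
time_s: 62.65
tool_pos: [626.6, 84.3, 154.8]
eef_rot: [0.001, 0.579, 0.815, 0.001]
force: [-1.7, 0.4, 6.5]
grip_width: 19.9
grasp_force: 29.2
1.75 left 12.0 up 9.0
1.55 left 25.0 up 16.0
1.35 left 39.0 up 20.0
1.15 left 53.0 up 21.0
0.95 left 68.0 up 19.0
0.75 left 82.0 up 14.0
0.55 left 95.0 up 7.0
0.35 left 105.0 up -3.0
0.2 left 112.0 up -12.0
0.1 left 116.0 up -18.0
0.03 left 118.0 up -23.0
0 left 119.0 up -25.0
```

```bash
python3 -m handwheel '[{"travel":[12,0,-9],"rot":[0,0,0],"fingers":0.1},{"travel":[25,0,-16],"rot":[0,0,0],"fingers":0.1},{"travel":[39,0,-20],"rot":[0,0,0],"fingers":0.1},{"travel":[53,0,-21],"rot":[0,0,0],"fingers":0.1},{"travel":[68,0,-19],"rot":[0,0,0],"fingers":0.1},{"travel":[82,0,-14],"rot":[0,0,0],"fingers":0.1},{"travel":[95,0,-7],"rot":[0,0,0],"fingers":0.1},{"travel":[105,0,3],"rot":[0,0,0],"fingers":0.1},{"travel":[112,0,12],"rot":[0,0,0],"fingers":0.1},{"travel":[116,0,18],"rot":[0,0,0],"fingers":0.1},{"travel":[119,0,25],"rot":[0,0,0],"fingers":0.1},{"travel":[119,0,25],"rot":[0,0,0],"fingers":0.1}]'
```

```text
time_s: 64.15
tool_pos: [586.4, 197.9, 126.8]
eef_rot: [-0.001, 0.579, 0.815, 0.0]
force: [-0.4, 6.2, 3.8]
grip_width: 19.8
grasp_force: 34.9
```

```bash
python3 -m handwheel '[{"travel":[0,0,0],"rot":[0,0,0],"fingers":0.5},{"travel":[0,0,0],"rot":[0,0,0],"fingers":0.5},{"travel":[0,0,0],"rot":[0,0,0],"fingers":0.5},{"travel":[0,0,-50],"rot":[0,0,0],"fingers":0.5},{"travel":[0,0,-100],"rot":[0,0,0],"fingers":0.5},{"travel":[-20,-40,-150],"rot":[0,0,0],"fingers":0.5},{"travel":[-60,-80,-160],"rot":[0,0,0],"fingers":0.5},{"travel":[-110,-100,-160],"rot":[0,0,0],"fingers":0.5},{"travel":[-160,-120,-160],"rot":[0,0,0],"fingers":0.5},{"travel":[-160,-120,-160],"rot":[0,0,0],"fingers":0.5}]'; python3 - <<'E'
from h import *
i1=snap('scene','s17.png');t1=snap('top','t17.png')
i0=cv2.imread('pics/scene0.png')[:,:,::-1];t0=cv2.imread('pics/top0.png')[:,:,::-1]
def dark(n,im,p,r):
    u,v=proj(n,p).round().astype(int);m=(im[v-r:v+r,u-r:u+r].max(2)<75).astype(np.uint8)
    k,l,st,ce=cv2.connectedComponentsWithStats(m);j=1+np.argmin([np.hypot(*(c-r))-.05*s[4] for c,s in zip(ce[1:],st[1:])]);print(n,(ce[j]+[u-r,v-r]).round(2),st[j])
for im in(i0,i1): dark('scene',im,(520.5,236,146),12);dark('scene',im,(586.4,199,166),8)
for im in(t0,t1): dark('top',im,(520.5,231,150),10)
d=np.abs(i0.astype(int)-i1).sum(2)[130:225,130:260]>120;print('diff px scene',d.sum())
print([s for s in sticks('scene',i1,rng=(250,850,-420,50))],[s for s in sticks('top',t1,rng=(250,850,-420,50))])
plan()
E
```

```text
time_s: 65.4
tool_pos: [525.7, 2.6, 287.7]
eef_rot: [0.0, 0.582, 0.813, -0.0]
force: [0.9, -0.4, -0.5]
grip_width: 42.6
grasp_force: 0.0
scene [179.74 158.03] [ 8  8  8 12 73]
scene [206.03 145.79] [ 5  5  7  7 38]
scene [180.3  157.97] [ 9  8  8 12 74]
scene [206.19 145.81] [ 5  5  7  7 36]
top [188.12 215.02] [ 6  7  7  7 41]
top [188.32 214.84] [ 6  7  8  7 44]
diff px scene 137
[(796, -178, 89, 16, -54)] [(416, -79, 41, 21, -10), (439, 5, 48, 3, 82), (533, -88, 56, 10, -5), (597, -317, 43, 23, -28), (668, -113, 46, 21, 0), (686, -355, 42, 24, -2), (793, -185, 88, 13, -53)]
t 65.5 pos [526.    5.7 287.6] yaw_y 19.1 z [-0.  0. -1.] w 43.0 gf 0.0 F [0.3 0.3 0.5] q6 -0.47
```

```bash
python3 -c "
from rig import arm
print(arm.hand_in())"
```

```text
the job is handed in; nothing more can be done
None
```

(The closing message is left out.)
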